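Slide the chopping board out over the pan and sweep the squeezed orange halves into it

TASK

Without picking anything up, push the thin chopping board from behind along its stand until its front end sticks out over the middle of the steel pan, with the oranges riding along on it. Then, with the fingertips, sweep the two squeezed orange halves off that end so that they drop into the pan. The whole orange is not to be touched and stays on the board, the board stays out over the pan, and the pan and the other things stay where they are.

Things in the scene. Friction and masses are not known exactly. Their poses are not given: they have to be found in the camera images.
- stand: low wooden prep stand, fixed. Origin: centre of its footprint at worktop height. Its own y axis is the direction of travel: the board is slid toward the stand's -y end (the front, where the pan is). Deck 223 mm wide (x) by 380 mm long (y), deck top 90 mm above the worktop; along both sides a cheek 16 mm thick rises to 104 mm (255 mm over the cheeks). Both ends are open: nothing stands up from the deck behind or in front of the board.
- board: thin flat wooden chopping board, 218 mm (x) by 360 mm (y) by 12 mm thick, 0.6 to 1.0 kg, loose on the deck between the two cheeks with about 2.5 mm play on each side. Origin: centre of its underside (90 mm above the worktop while it lies on the deck, its top at 102 mm); its axes are parallel to the stand's. It slides with plain friction (pushing it takes about 3 to 9 N).
- board_front (a point): middle of the top edge of the board's front end (the end at -y, nearest the pan), 102 mm above the worktop. At the start it lies between 30 mm behind and 20 mm beyond the stand's front end. This is the end that must come over the middle of the pan.
- board_back (a point): middle of the top edge of the board's back end (the end at +y), 12 mm high face, where the board can be pushed.
- pan: open rectangular pan of steel sheet, loose, 0.7 kg, 265 mm (x) by 200 mm (y) and 65 mm high, walls and floor 3 mm, with a narrow flange round the rim (272 by 207 mm in all). It stands on the worktop just in front of the stand's front end, its y axis along the board's travel; the board passes 25 mm above its rim. Origin: centre of its underside; its middle line is y = 0 in its own frame.
- half_a_mid (a point): first squeezed orange half (a hollow half peel, dome up, cut face down on the board): 62 mm across, 30 mm high, 50 g. The point is on its axis 15 mm above the cut face. It stands in the front half of the board, on the side toward the stand's -x.
- half_b_mid (a point): second squeezed orange half, the same as the first, on the side of the board toward the stand's +x.
- half_a: the first orange half; origin at the middle of its cut face (underside).
- half_b: the second orange half; origin at the middle of its cut face (underside).
- whole_orange: whole orange, 68 mm across and 66 mm high, standing on the rear half of the board, at least 37 mm of free board behind it; to be left alone, it just rides along. Origin: middle of its underside.
- orange_spare: another whole orange, 66 mm across, 64 mm high, on the worktop beyond the stand (on its +x side); leave alone. Origin: middle of its underside.
- tumbler: drinking glass, 79 mm across, 90 mm high, on the worktop beyond the stand (on its +x side); leave alone. Origin: middle of its underside.
- timer: round egg timer, 64 mm across, 53 mm high, on the worktop past the pan's far (-y) side; leave alone. Origin: middle of its underside.

How it is judged:
On the way, in this order (a step that is already met when the one before it is completed fails the run):
1. the board's front end is out over the middle of the pan (within 20 mm of its middle line) and both orange halves are still on the board (y of board_front in the frame of pan between -0.02 and 0.02 m and height (world z) of board_front between 0.094 and 0.11 m and angle between board's own z axis and vertical below 0.04 rad and height (world z) of each of half_a_mid, half_b_mid above 0.11 m), for 0.3 s.
2. both orange halves lie in the pan (x of half_a_mid in the frame of pan between -0.132 and 0.132 m and y of half_a_mid in the frame of pan between -0.1 and 0.1 m and height (world z) of each of half_a_mid, half_b_mid below 0.07 m and x of half_b_mid in the frame of pan between -0.132 and 0.132 m and y of half_b_mid in the frame of pan between -0.1 and 0.1 m), for 0.2 s.
At the end, for the whole second after the job is handed in: the board lies flat on the stand at rest, its front end within 20 mm of the middle line of the pan; both orange halves lie still inside the pan, and the whole orange stands on the board (all of step 2 and y of board_front in the frame of pan between -0.02 and 0.02 m and height (world z) of board_front between 0.094 and 0.11 m and angle between board's own z axis and vertical below 0.04 rad and linear speed of board below 0.01 m/s and linear speed of each of half_a, half_b below 0.05 m/s and height (world z) of whole_orange between 0.094 and 0.11 m and angle between whole_orange's own z axis and vertical below 0.25 rad); the robot touches nothing.
It fails at once if the board is lifted or tipped (height (world z) of board above 0.105 m or angle between board's own z axis and vertical above 0.12 rad or height (world z) of board below 0.08 m).
It fails at once if an orange half is lifted off the board (height (world z) of any of half_a_mid, half_b_mid above 0.142 m).
It fails at once if an orange half falls beside the pan ((height (world z) of half_a_mid below 0.05 m and not (x of half_a_mid in the frame of pan between -0.14 and 0.14 m and y of half_a_mid in the frame of pan between -0.108 and 0.108 m)) or (height (world z) of half_b_mid below 0.05 m and not (x of half_b_mid in the frame of pan between -0.14 and 0.14 m and y of half_b_mid in the frame of pan between -0.108 and 0.108 m))).
It fails at once if the whole orange on the board is touched or falls over (contact force between any of the fingers, the arm and whole_orange above 1 N or angle between whole_orange's own z axis and vertical above 0.5 rad).
It fails at once if the pan, the spare orange, the glass or the egg timer is disturbed (distance of any of pan, orange_spare, tumbler, timer from where it was at the start of the episode above 0.025 m).
It also fails if it takes over 64 s, if anything falls off the work surface, if the arm or the gripper's body presses on something with over 40 N, if the wrist force passes 120 N, or if a joint passes its speed limit or range.

ROBOT

A 7-joint arm with a two-finger parallel gripper is mounted at the origin on the work surface; the furniture and walls round the work are solid. World frame = base frame: x ahead of the robot, y to its left, z up, the work surface at z = 0. Lengths are in m, angles in rad, forces in N, time in s.
With the tool pointing down it reaches from about 0.4 to 0.85 m from the base axis. Payload 10.4 kg.
Tool frame: the origin (TCP) lies between the finger pads; the fingertips stand 11 mm ahead of it and the grasp point (between the pads) lies 8 mm behind it (r.tcp_to_tips is the distance from the TCP to the fingertips, in m); z points along the fingers, y is the line along which they close (so a half turn about z gives the same grasp; the last joint's range is limited). The gripper opens to 87 mm and grips with 3 to 60 N. Pads are 19 mm wide; open, the fingers measure 117 mm over their backs; the gripper's body (75 mm by 190 mm) begins 51 mm behind the grasp point.
Start: joints at [1.094, 0.332, -0.065, 1.46, 0.022, 1.35, -0.088], TCP at [0.274, -0.562, 0.203] pointing down, gripper open.
Joint ranges: [-2.6, 2.6], [-0.5, 2.12], [-1.47, 1.34], [0.16, 2.42], [-1.27, 4.41], [0.06, 2.06], [-2.6, 2.6]. Speed limits (rad/s): [2.22, 2.22, 2.79, 2.79, 3.14, 3.14, 3.14].

INTERFACE

Orientations are given as a unit quaternion [x, y, z, w].
In Python, from bench import r gives the robot as it stands. The module is installed in compiled form; this text tells all that it offers.
- The arm moves only by the shell command python3 -m crank 'ROWS' [FORCE]. ROWS is JSON, a list of rows, each an object of numbers: "claw": the closure, from -1 (fully open) to 1 (shut); "dx", "dy", "dz": the shift along the tool's x, y, z each as a share of 3 cm, from -1 to 1; "ax", "ay", "az": the turn, a rotation vector about the tool's x, y, z each as a share of 6 degrees, from -1 to 1. A call has 1 to 8 rows; each row shifts and turns the commanded pose from where the row before left it, along the tool's axes as they then stand; what a row does not reach is not made up. A row lasts 1/12 s, in which the tool goes at most 41.7 mm and 7.16 degrees, less where a joint would pass 70% of its speed; a pose out of reach is approached as far as the arm can. A call with a number of a shift or a turn outside -1 to 1 is refused whole. A call with a gripper value outside its range is refused whole. The fingers move at their own pace and stop on an object; FORCE is the grip in N (left out, the last holds). Time passes only in rows, so rows that do not move let the fingers close. It gives the time, the measured TCP pose, the force, the opening and the grip force at its end, in the units of the state.
- r.read_state(): the state, without advancing time (a new reading comes with each control period).
- r.camera(name): name is "side" or "top" or "wrist"; returns a dict with "color" (420x560x3 uint8, red, green, blue), "mtx" (3x3 intrinsics, pixels), "k1" (the pictures are not rectified: a ray, as slopes to the right and down, at radius r is drawn at 1 + k1 r^2 times it, then the intrinsics apply), "R" (3x3) and "t" (3): a world point X has camera coordinates R X + t; the wrist camera has in their place "hand_eye" (4x4, takes a point from camera to tool coordinates, whose origin is the TCP and whose axes are the flange's). Camera axes: x right, y down, z forward; pixel columns grow to the right and rows downward; lengths in m; the calibration is good to about 2 mm. A picture is of the moment at which its call begins: read the wrist's pose just before it. There is no depth.
- r.close_job(): hands the job in; it is judged then, once.
The state is a dict: "time": time; "joint_positions": joint angles; "joint_vel": joint speeds; "joint_torque": joint torques, N m; "ee_pos": TCP position; "eef_rot": TCP orientation; "ft_force": force on the tool from outside, world axes, zero at the start; "torque": the same for the moment, N m; "width": finger opening in m; "grip_force": force on a finger pad.
Only numpy, scipy, OpenCV 4.12 (cv2) and the standard library are available. Lean on these libraries where they do the work, as an engineer would, in place of code of your own. Each camera call takes 0.05 s, during which the arm holds its last target. There are 200 camera calls.

## Working session

There is one attempt and no reset: what is moved stays moved. The work goes in short steps, Python scripts to look and compute and a shell command to move; the robot and the scene stay as the last step left them, time stands still between calls to the robot, and variables do not carry over. Pictures are saved under pics/ and viewed, at most 10 in all, crops included, and the job is handed in when it is done.

```bash
mkdir -p pics
cat > h.py <<'E'
import numpy as np, cv2
from bench import r
def ray(c,u,v):
    K=c["mtx"];d=np.array([(u-K[0][2])/K[0][0],(v-K[1][2])/K[1][1]]);p=d.copy()
    for _ in range(20): p=d/(1+c["k1"]*(p@p))
    R=np.array(c["R"]);t=np.array(c["t"])
    return -R.T@t, R.T@np.array([p[0],p[1],1])
def onz(c,u,v,z):
    o,d=ray(c,u,v); return o+d*(z-o[2])/d[2]
def proj(c,X):
    K=np.array(c["mtx"]);p=np.array(c["R"])@np.array(X)+np.array(c["t"]);p=p[:2]/p[2];p=p*(1+c["k1"]*(p@p))
    return K[:2,:2]@p+K[:2,2]
E
python3 - <<'E'
from h import *
for n in ("top","side"):
    c=r.camera(n); cv2.imwrite(f"pics/{n}1.png",cv2.cvtColor(c["color"],cv2.COLOR_RGB2BGR))
    print(n,-np.array(c["R"]).T@c["t"],np.array(c["R"]).round(2).tolist(),c["k1"])
s=r.read_state();print(s["time"],s["ee_pos"],s["eef_rot"],s["width"])
E
```

```text
top [ 0.37119054 -0.11413225  1.30928935] [[-0.02, -1.0, -0.02], [-0.99, 0.02, -0.17], [0.17, 0.02, -0.99]] -0.06614002310055864
side [0.20665464 0.88029795 0.95103599] [[-0.93, -0.37, 0.01], [-0.25, 0.59, -0.77], [0.28, -0.72, -0.64]] -0.11968035276848679
0.1 [ 0.27382571 -0.56141761  0.20254949] [ 9.74366171e-01  2.24967039e-01 -1.75735814e-04 -6.04643844e-04] 0.08677347922086238
```

View pics/top1.png

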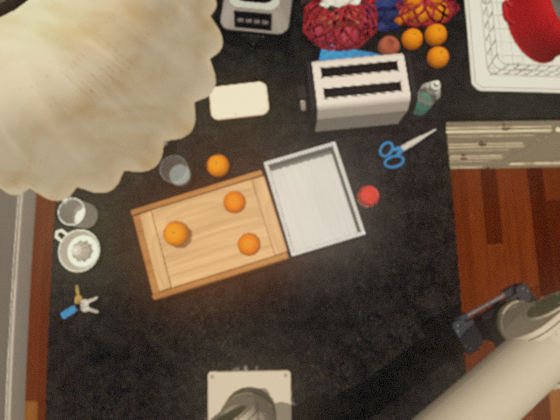

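View pics/side1.png

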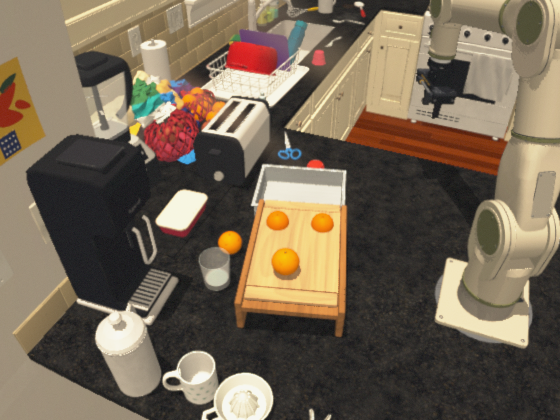

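The top view shows the stand (about 132–288, 172–298), with its front end to the right and the pan centred near (315,198). The whole orange is at (176,233) and the halves at (234,201) and (249,243). I'll zoom in for the board's edges.

Run:
```python
import cv2
i=cv2.imread("pics/top1.png")[130:310,120:380]
cv2.imwrite("pics/crop1.png",cv2.resize(i,None,fx=3,fy=3,interpolation=cv2.INTER_CUBIC))
```

```text
(no output)
```

View pics/crop1.png

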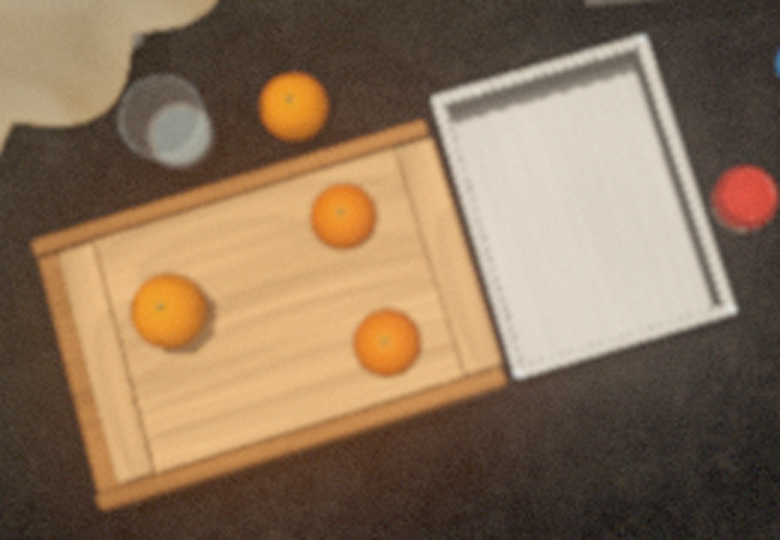

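The board is the lighter wood. Its back edge runs from (60,252) to (117,486) in the crop, with a strip of darker deck behind it, and its front edge is about flush at (432,138)–(500,370). Next I'll compute world positions.

```bash
cat > m.py <<'E'
from h import *
def centers(c):
    hsv=cv2.cvtColor(c["color"],cv2.COLOR_RGB2HSV)
    m=cv2.inRange(hsv,(5,190,150),(18,255,255)); m=cv2.morphologyEx(m,cv2.MORPH_OPEN,np.ones((3,3)))
    n,l,s,ce=cv2.connectedComponentsWithStats(m)
    return [(s[i,4],ce[i]) for i in range(1,n) if s[i,4]>120]
E
python3 - <<'E'
from m import *
c=r.camera("top")
f=lambda L,z:np.array([onz(c,120+u/3,130+v/3,z)[:2] for u,v in L])
st=f([(33,245),(428,122),(505,378),(100,507)],.104);pan=f([(432,97),(645,36),(737,312),(518,378)],.065)
bb=f([(60,252),(117,486)],.102);bf=f([(432,138),(500,370)],.102)
print("stand",st.round(3).tolist(),st.mean(0));print("pan",pan.round(3).tolist(),pan.mean(0))
yd=(st[0]+st[3]-st[1]-st[2]);yd/=np.linalg.norm(yd);xd=np.array([yd[1],-yd[0]])
print("ydir",yd,"xdir",xd,"yaw",np.degrees(np.arctan2(xd[1],xd[0])))
p2=(pan[0]+pan[3]-pan[1]-pan[2]);print("pan ydir",p2/np.linalg.norm(p2))
O=st.mean(0);S=lambda p:np.round([(p-O)@xd,(p-O)@yd],4)
print("in stand: pan",S(pan.mean(0)),"bb",[S(p) for p in bb],"bf",[S(p) for p in bf],[S(p) for p in st])
for a,ce in centers(c):
    for z in (.117,.135): print(a,ce.round(1),z,onz(c,*ce,z).round(3),S(onz(c,*ce,z)[:2]))
E
```

```text
stand [[0.557, 0.313], [0.664, -0.052], [0.428, -0.118], [0.32, 0.245]] [0.49214992 0.0969246 ]
pan [[0.697, -0.055], [0.753, -0.26], [0.485, -0.334], [0.429, -0.13]] [ 0.59108511 -0.19464055]
ydir [-0.28150847  0.95955874] xdir [0.95955874 0.28150847] yaw 16.35025565223088
pan ydir [-0.26213851  0.96503026]
in stand: pan [ 0.0129 -0.3076] bb [array([0.1098, 0.1669]), array([-0.1099,  0.1714])] bf [array([ 0.1073, -0.1906]), array([-0.1142, -0.1856])] [array([0.1233, 0.1888]), array([ 0.1224, -0.1915]), array([-0.1224, -0.1877]), array([-0.1233,  0.1904])]
345 [435.8  33.1] 0.117 [ 1.062 -0.564  0.117] [ 0.3603 -0.7948]
345 [435.8  33.1] 0.135 [ 1.051 -0.557  0.135] [ 0.3522 -0.7853]
317 [412.2  37.6] 0.117 [ 1.048 -0.493  0.117] [ 0.3673 -0.7229]
317 [412.2  37.6] 0.135 [ 1.038 -0.488  0.135] [ 0.3591 -0.7145]
335 [438.   55.8] 0.117 [ 0.989 -0.564  0.117] [ 0.2911 -0.7737]
335 [438.   55.8] 0.135 [ 0.98  -0.557  0.135] [ 0.284  -0.7646]
366 [217.1 164.9] 0.117 [0.68  0.072 0.117] [ 0.1732 -0.0765]
366 [217.1 164.9] 0.135 [0.675 0.069 0.135] [ 0.1679 -0.0779]
300 [234.  201.6] 0.117 [0.576 0.026 0.117] [ 0.0608 -0.0919]
300 [234.  201.6] 0.135 [0.573 0.024 0.135] [ 0.0572 -0.0931]
409 [175.8 233.1] 0.117 [0.494 0.184 0.117] [0.0263 0.0826]
409 [175.8 233.1] 0.135 [0.492 0.179 0.135] [0.0232 0.0788]
296 [248.4 244. ] 0.117 [ 0.461 -0.012  0.117] [-0.0606 -0.0958]
296 [248.4 244. ] 0.135 [ 0.46  -0.014  0.135] [-0.0623 -0.0969]
```

```bash
python3 -m crank '[{"claw":-1,"dz":-0.9},{"claw":-1,"dz":-0.9},{"claw":-1,"dx":0.845,"dy":-0.66},{"claw":-1,"dx":0.845,"dy":-0.66},{"claw":-1,"dx":0.845,"dy":-0.66},{"claw":-1,"dx":0.845,"dy":-0.66},{"claw":-1,"dx":0.845,"dy":-0.66},{"claw":-1,"dx":0.845,"dy":-0.66}]'
python3 -m crank '[{"claw":-1,"dx":0.845,"dy":-0.66},{"claw":-1,"dx":0.845,"dy":-0.66},{"claw":-1,"dx":0.845,"dy":-0.66},{"claw":-1,"dx":0.845,"dy":-0.66},{"claw":-1,"dx":0.845,"dy":-0.66},{"claw":-1,"dx":0.845,"dy":-0.66},{"claw":-1,"dx":0.845,"dy":-0.66},{"claw":-1,"dx":0.845,"dy":-0.66}]'
python3 -m crank '[{"claw":-1,"dx":0.845,"dy":-0.66},{"claw":-1,"dx":0.845,"dy":-0.66},{"claw":-1,"az":-1},{"claw":-1,"az":-1},{"claw":-1,"az":-1},{"claw":-1,"az":-1},{"claw":-1,"az":-1},{"claw":-1,"az":-1}]'
python3 -m crank '[{"claw":-1,"az":-1},{"claw":-1,"az":-1},{"claw":-1,"az":-1},{"claw":-1,"az":-1},{"claw":-1,"az":-1},{"claw":-1,"az":-1},{"claw":-1,"az":-1},{"claw":-1,"az":-0.4}]'
cat > go.py <<'E'
# usage: go.py sx sy z : remaining move in tool shares to stand-frame target
import sys; from h import *
from scipy.spatial.transform import Rotation as Ro
O=np.array([.492,.097]);a=np.radians(16.0);xd=np.array([np.cos(a),np.sin(a)]);yd=np.array([-xd[1],xd[0]])
s=r.read_state();R=Ro.from_quat(s["eef_rot"]).as_matrix();p=np.array(s["ee_pos"])
print("t",s["time"],"pos",p.round(4),"stand",((p[:2]-O)@xd).round(4),((p[:2]-O)@yd).round(4),"yaw",np.degrees(np.arctan2(R[1,0],R[0,0])).round(2),"z",R[:,2].round(3),"F",np.round(s["ft_force"],1),"w",round(s["width"],4))
if len(sys.argv)>3:
    v=[float(k) for k in sys.argv[1:4]]; T=np.append(O+v[0]*xd+v[1]*yd,v[2])
    print("target",T.round(4),"shares",(R.T@(T-p)/.03).round(2))
E
python3 go.py 0 0.205 0.25
```

```text
t 0.15 pos [ 0.2738 -0.5615  0.2026] stand -0.3912 -0.5728 yaw 26.0 z [-0.001  0.001 -1.   ] F [-0.4 -0.2  0.5] w 0.0872
target [0.4355 0.2941 0.25  ] shares [ 17.34 -23.27  -1.55]invalid input at $[0]: expected keys claw, dx, dy, dz, ax, ay, az
invalid input at $[0]: expected keys claw, dx, dy, dz, ax, ay, az
invalid input at $[0]: expected keys claw, dx, dy, dz, ax, ay, az
invalid input at $[0]: expected keys claw, dx, dy, dz, ax, ay, az
```

```bash
python3 -m crank '[{"claw":-1,"dx":0,"dy":0,"dz":-0.9,"ax":0,"ay":0,"az":0},{"claw":-1,"dx":0,"dy":0,"dz":-0.9,"ax":0,"ay":0,"az":0},{"claw":-1,"dx":0.845,"dy":-0.66,"dz":0,"ax":0,"ay":0,"az":0},{"claw":-1,"dx":0.845,"dy":-0.66,"dz":0,"ax":0,"ay":0,"az":0},{"claw":-1,"dx":0.845,"dy":-0.66,"dz":0,"ax":0,"ay":0,"az":0},{"claw":-1,"dx":0.845,"dy":-0.66,"dz":0,"ax":0,"ay":0,"az":0},{"claw":-1,"dx":0.845,"dy":-0.66,"dz":0,"ax":0,"ay":0,"az":0},{"claw":-1,"dx":0.845,"dy":-0.66,"dz":0,"ax":0,"ay":0,"az":0}]' && python3 -m crank '[{"claw":-1,"dx":0.845,"dy":-0.66,"dz":0,"ax":0,"ay":0,"az":0},{"claw":-1,"dx":0.845,"dy":-0.66,"dz":0,"ax":0,"ay":0,"az":0},{"claw":-1,"dx":0.845,"dy":-0.66,"dz":0,"ax":0,"ay":0,"az":0},{"claw":-1,"dx":0.845,"dy":-0.66,"dz":0,"ax":0,"ay":0,"az":0},{"claw":-1,"dx":0.845,"dy":-0.66,"dz":0,"ax":0,"ay":0,"az":0},{"claw":-1,"dx":0.845,"dy":-0.66,"dz":0,"ax":0,"ay":0,"az":0},{"claw":-1,"dx":0.845,"dy":-0.66,"dz":0,"ax":0,"ay":0,"az":0},{"claw":-1,"dx":0.845,"dy":-0.66,"dz":0,"ax":0,"ay":0,"az":0}]'  && python3 -m crank '[{"claw":-1,"dx":0,"dy":0,"dz":0,"ax":0,"ay":0,"az":-1},{"claw":-1,"dx":0,"dy":0,"dz":0,"ax":0,"ay":0,"az":-1},{"claw":-1,"dx":0,"dy":0,"dz":0,"ax":0,"ay":0,"az":-1},{"claw":-1,"dx":0,"dy":0,"dz":0,"ax":0,"ay":0,"az":-1},{"claw":-1,"dx":0,"dy":0,"dz":0,"ax":0,"ay":0,"az":-1},{"claw":-1,"dx":0,"dy":0,"dz":0,"ax":0,"ay":0,"az":-1},{"claw":-1,"dx":0,"dy":0,"dz":0,"ax":0,"ay":0,"az":-1}]' && python3 -m crank '[{"claw":-1,"dx":0,"dy":0,"dz":0,"ax":0,"ay":0,"az":-1},{"claw":-1,"dx":0,"dy":0,"dz":0,"ax":0,"ay":0,"az":-1},{"claw":-1,"dx":0,"dy":0,"dz":0,"ax":0,"ay":0,"az":-1},{"claw":-1,"dx":0,"dy":0,"dz":0,"ax":0,"ay":0,"az":-1},{"claw":-1,"dx":0,"dy":0,"dz":0,"ax":0,"ay":0,"az":-1},{"claw":-1,"dx":0,"dy":0,"dz":0,"ax":0,"ay":0,"az":-1},{"claw":-1,"dx":0,"dy":0,"dz":0,"ax":0,"ay":0,"az":-0.3},{"claw":-1,"dx":0,"dy":0,"dz":0,"ax":0,"ay":0,"az":0}]'
python3 go.py 0 0.205 0.25
```

```text
time: 0.82
ee_pos: [0.359, -0.3867, 0.2571]
eef_rot: [0.974, 0.225, -0.0, -0.0]
ft_force: [0.7, -1.1, -0.5]
width: 0.087
grip_force: 0.0
time: 1.48
ee_pos: [0.4718, -0.1555, 0.2572]
eef_rot: [0.974, 0.225, -0.0, 0.0]
ft_force: [0.5, -0.6, 0.2]
width: 0.0868
grip_force: 0.0
time: 2.07
ee_pos: [0.4713, -0.157, 0.257]
eef_rot: [0.828, 0.561, -0.0, -0.0]
ft_force: [0.2, 0.2, -0.3]
width: 0.0867
grip_force: 0.0
time: 2.73
ee_pos: [0.4713, -0.157, 0.2571]
eef_rot: [0.603, 0.798, -0.0, -0.0]
ft_force: [-0.1, 0.4, 0.5]
width: 0.0867
grip_force: 0.0
t 2.7333 pos [ 0.4713 -0.157   0.2571] stand -0.0899 -0.2385 yaw 105.89 z [-0.  0. -1.] F [-0.1  0.4  0.5] w 0.0867
target [0.4355 0.2941 0.25  ] shares [14.79  2.97  0.24]
```

```bash
python3 -m crank '[{"claw":-1,"dx":1,"dy":0.2,"dz":0,"ax":0,"ay":0,"az":0},{"claw":-1,"dx":1,"dy":0.2,"dz":0,"ax":0,"ay":0,"az":0},{"claw":-1,"dx":1,"dy":0.2,"dz":0,"ax":0,"ay":0,"az":0},{"claw":-1,"dx":1,"dy":0.2,"dz":0,"ax":0,"ay":0,"az":0},{"claw":-1,"dx":1,"dy":0.2,"dz":0,"ax":0,"ay":0,"az":0},{"claw":-1,"dx":1,"dy":0.2,"dz":0,"ax":0,"ay":0,"az":0},{"claw":-1,"dx":1,"dy":0.2,"dz":0,"ax":0,"ay":0,"az":0},{"claw":-1,"dx":1,"dy":0.2,"dz":0,"ax":0,"ay":0,"az":0}]' >/dev/null&& python3 -m crank '[{"claw":-1,"dx":1,"dy":0.2,"dz":0,"ax":0,"ay":0,"az":0},{"claw":-1,"dx":1,"dy":0.2,"dz":0,"ax":0,"ay":0,"az":0},{"claw":-1,"dx":1,"dy":0.2,"dz":0,"ax":0,"ay":0,"az":0},{"claw":-1,"dx":1,"dy":0.2,"dz":0,"ax":0,"ay":0,"az":0},{"claw":-1,"dx":1,"dy":0.2,"dz":0,"ax":0,"ay":0,"az":0},{"claw":-1,"dx":1,"dy":0.2,"dz":0,"ax":0,"ay":0,"az":0},{"claw":-1,"dx":0.8,"dy":0.2,"dz":0,"ax":0,"ay":0,"az":0},{"claw":-1,"dx":0,"dy":0,"dz":0,"ax":0,"ay":0,"az":0}]'
python3 go.py 0 0.205 0.105
python3 - <<'E'
from h import *
from scipy.spatial.transform import Rotation as Ro
s=r.read_state();c=r.camera("wrist");cv2.imwrite("pics/w1.png",cv2.cvtColor(c["color"],cv2.COLOR_RGB2BGR))
np.save("w1.npy",np.array([s["ee_pos"],s["eef_rot"][:3]]));print(np.array(c["hand_eye"]).round(3))
E
```

```text
time: 4.07
ee_pos: [0.4351, 0.2997, 0.2571]
eef_rot: [0.601, 0.799, 0.001, -0.001]
ft_force: [0.0, 0.8, 0.8]
width: 0.0872
grip_force: 0.0
t 4.0667 pos [0.4351 0.2997 0.2571] stand 0.0012 0.2105 yaw 106.05 z [-0.001  0.002 -1.   ] F [0.  0.8 0.8] w 0.0872
target [0.4355 0.2941 0.105 ] shares [-0.2  -0.04  5.07]
[[-0.001 -0.952 -0.306  0.085]
 [ 1.    -0.    -0.001  0.   ]
 [ 0.001 -0.306  0.952 -0.182]
 [ 0.     0.     0.     1.   ]]
```

View pics/w1.png

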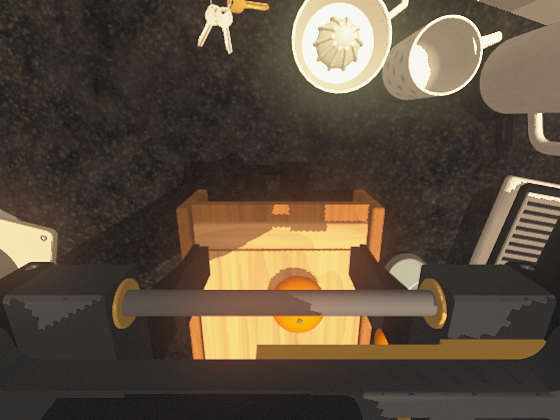

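The wrist view shows the deck strip at rows 203–222, the board's back edge at about row 222, and the cheeks at columns 190 and 372. The whole orange is at (297,305), well ahead of the back edge.

```bash
cat > wr.py <<'E'
from h import *
from scipy.spatial.transform import Rotation as Ro
O=np.array([.492,.097]);a=np.radians(16.0);xd=np.array([np.cos(a),np.sin(a)]);yd=np.array([-xd[1],xd[0]])
def S(p): return np.round([(p[:2]-O)@xd,(p[:2]-O)@yd],4)
def wcam():
    s=r.read_state();c=dict(r.camera("wrist"));H=np.array(c["hand_eye"]);R=Ro.from_quat(s["eef_rot"]).as_matrix()
    Rw=R@H[:3,:3];o=R@H[:3,3]+np.array(s["ee_pos"]);c["R"]=Rw.T;c["t"]=-Rw.T@o;return c
E
python3 - <<'E'
from wr import *
c=wcam();g=c["color"].astype(int)
print([ (v,g[v,230:255].mean(0).round().astype(int).tolist()) for v in range(198,232,2)])
for u,v,z in [(192,205,.09),(192,222,.102),(370,222,.102),(370,205,.09),(281,222,.102),(281,204,.09),(180,208,.104),(383,208,.104)]: print(u,v,S(onz(c,u,v,z)))
E
```

```text
[(198, [58, 41, 32]), (200, [120, 76, 44]), (202, [124, 78, 45]), (204, [142, 89, 49]), (206, [142, 89, 49]), (208, [142, 88, 49]), (210, [143, 89, 50]), (212, [143, 89, 50]), (214, [144, 90, 50]), (216, [144, 90, 50]), (218, [144, 90, 50]), (220, [150, 104, 67]), (222, [177, 123, 76]), (224, [184, 126, 79]), (226, [176, 121, 75]), (228, [177, 121, 75]), (230, [180, 124, 77])]
192 205 [-0.108   0.1879]
192 222 [-0.1062  0.1697]
370 222 [0.1129 0.1695]
370 205 [0.1148 0.1878]
281 222 [0.0034 0.1696]
281 204 [0.0035 0.1892]
180 208 [-0.1184  0.1884]
383 208 [0.1262 0.1882]
```

```bash
python3 -m crank '[{"claw":-1,"dx":0,"dy":0.1,"dz":1,"ax":0,"ay":0,"az":0},{"claw":-1,"dx":0,"dy":0,"dz":1,"ax":0,"ay":0,"az":0},{"claw":-1,"dx":0,"dy":0,"dz":1,"ax":0,"ay":0,"az":0},{"claw":-1,"dx":0,"dy":0,"dz":1,"ax":0,"ay":0,"az":0},{"claw":-1,"dx":0,"dy":0,"dz":1,"ax":0,"ay":0,"az":0},{"claw":-1,"dx":0,"dy":0,"dz":0.05,"ax":0,"ay":0,"az":0},{"claw":-1,"dx":0,"dy":0,"dz":0,"ax":0,"ay":0,"az":0}]'
python3 go.py 0.003 0.185 0.105
```

```text
time: 4.75
ee_pos: [0.4398, 0.2938, 0.1051]
eef_rot: [0.604, 0.797, -0.001, -0.0]
ft_force: [-0.2, 0.4, 0.9]
width: 0.0868
grip_force: 0.0
t 4.75 pos [0.4398 0.2938 0.1051] stand 0.0041 0.2036 yaw 105.69 z [-0.002 -0.002 -1.   ] F [-0.2  0.4  0.9] w 0.0868
target [0.4439 0.2757 0.105 ] shares [-0.62 -0.03  0.  ]
```

```bash
python3 -m crank '[{"claw":-1,"dx":-0.25,"dy":0,"dz":0,"ax":0,"ay":0,"az":-0.05},{"claw":-1,"dx":-0.25,"dy":0,"dz":0,"ax":0,"ay":0,"az":0},{"claw":-1,"dx":-0.1,"dy":0,"dz":0,"ax":0,"ay":0,"az":0},{"claw":-1,"dx":-0.1,"dy":0,"dz":0,"ax":0,"ay":0,"az":0},{"claw":-1,"dx":-0.1,"dy":0,"dz":0,"ax":0,"ay":0,"az":0},{"claw":-1,"dx":-0.1,"dy":0,"dz":0,"ax":0,"ay":0,"az":0},{"claw":-1,"dx":-0.1,"dy":0,"dz":0,"ax":0,"ay":0,"az":0},{"claw":-1,"dx":-0.1,"dy":0,"dz":0,"ax":0,"ay":0,"az":0}]' | grep force && python3 -m crank '[{"claw":-1,"dx":-0.1,"dy":0,"dz":0,"ax":0,"ay":0,"az":0},{"claw":-1,"dx":-0.1,"dy":0,"dz":0,"ax":0,"ay":0,"az":0},{"claw":-1,"dx":-0.1,"dy":0,"dz":0,"ax":0,"ay":0,"az":0},{"claw":-1,"dx":-0.1,"dy":0,"dz":0,"ax":0,"ay":0,"az":0},{"claw":-1,"dx":-0.1,"dy":0,"dz":0,"ax":0,"ay":0,"az":0},{"claw":-1,"dx":-0.1,"dy":0,"dz":0,"ax":0,"ay":0,"az":0},{"claw":-1,"dx":-0.1,"dy":0,"dz":0,"ax":0,"ay":0,"az":0},{"claw":-1,"dx":-0.1,"dy":0,"dz":0,"ax":0,"ay":0,"az":0}]' | grep force
python3 go.py 0.003 0.0615 0.105
```

```text
ft_force: [-0.4, 0.0, 0.4]
grip_force: 0.0
ft_force: [-0.4, 0.1, 0.4]
grip_force: 0.0
t 6.0833 pos [0.4559 0.2405 0.1057] stand 0.0048 0.1478 yaw 106.1 z [ 0. -0. -1.] F [-0.4  0.1  0.4] w 0.0871
target [0.4779 0.1569 0.105 ] shares [-2.88 -0.07  0.02]
```

Run:
```python
from wr import *
print(r.tcp_to_tips)
a=wcam()["color"];b=r.camera("side")["color"][150:350,200:400]
im=np.hstack([a[:400,:],cv2.resize(b,(400,400))]);im=cv2.resize(im,(800,333))
cv2.imwrite("pics/j2.png",cv2.cvtColor(im,cv2.COLOR_RGB2BGR))
```

```text
0.011
```

View pics/j2.png

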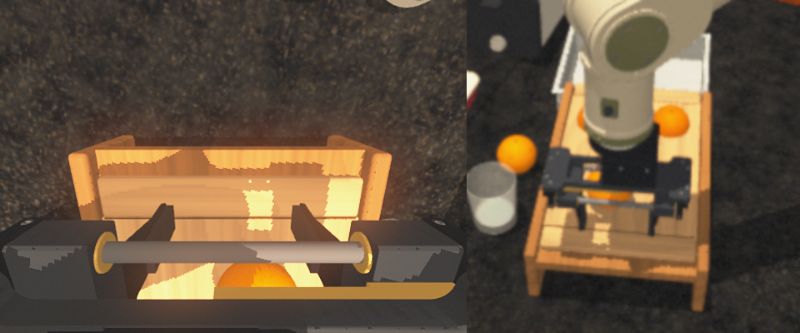

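The fingers passed over the board without touching it: in the wrist view the board's end strip lies behind the fingertips. The open tips evidently sit higher than nominal. I'll lift, close, and find the tip height with a light touch on the board's rear margin.

```bash
python3 -m crank '[{"claw":-1,"dx":0,"dy":0,"dz":-1,"ax":0,"ay":0,"az":0},{"claw":1,"dx":0.4,"dy":0,"dz":0,"ax":0,"ay":0,"az":0},{"claw":1,"dx":0,"dy":0,"dz":0,"ax":0,"ay":0,"az":0},{"claw":1,"dx":0,"dy":0,"dz":0,"ax":0,"ay":0,"az":0},{"claw":1,"dx":0,"dy":0,"dz":0,"ax":0,"ay":0,"az":0},{"claw":1,"dx":0,"dy":0,"dz":0,"ax":0,"ay":0,"az":0},{"claw":1,"dx":0,"dy":0,"dz":0,"ax":0,"ay":0,"az":0},{"claw":1,"dx":0,"dy":0,"dz":0,"ax":0,"ay":0,"az":0}]' 10 | egrep 'ee_pos|wid|ft' && python3 -m crank '[{"claw":1,"dx":0,"dy":0,"dz":0.2,"ax":0,"ay":0,"az":0},{"claw":1,"dx":0,"dy":0,"dz":0.2,"ax":0,"ay":0,"az":0},{"claw":1,"dx":0,"dy":0,"dz":0.05,"ax":0,"ay":0,"az":0},{"claw":1,"dx":0,"dy":0,"dz":0,"ax":0,"ay":0,"az":0}]' | egrep 'ee_pos|wid|ft' 
python3 go.py 0 .16 .115
```

```text
ee_pos: [0.4524, 0.2519, 0.1353]
ft_force: [0.1, 0.0, 0.0]
width: 0.0482
ee_pos: [0.452, 0.252, 0.1213]
ft_force: [0.8, 0.8, 0.2]
width: 0.0215
t 7.1833 pos [0.452  0.252  0.1213] stand 0.0043 0.16 yaw 106.11 z [-0.001 -0.001 -1.   ] F [0.8 0.8 0.2] w 0.0215
target [0.4479 0.2508 0.115 ] shares [ 0.   -0.14  0.21]
```

```bash
python3 -m crank '[{"claw":1,"dx":0,"dy":0,"dz":0,"ax":0,"ay":0,"az":0},{"claw":1,"dx":0,"dy":0,"dz":0,"ax":0,"ay":0,"az":0},{"claw":1,"dx":0,"dy":0,"dz":0,"ax":0,"ay":0,"az":0},{"claw":1,"dx":0,"dy":0,"dz":0,"ax":0,"ay":0,"az":0},{"claw":1,"dx":0,"dy":0,"dz":0.05,"ax":0,"ay":0,"az":0},{"claw":1,"dx":0,"dy":0,"dz":0,"ax":0,"ay":0,"az":0}]' | egrep 'ee_pos|wid|ft';python3 -m crank '[{"claw":1,"dx":0,"dy":0,"dz":0.07,"ax":0,"ay":0,"az":0},{"claw":1,"dx":0,"dy":0,"dz":0,"ax":0,"ay":0,"az":0}]' | egrep 'ee_pos|ft';python3 -m crank '[{"claw":1,"dx":0,"dy":0,"dz":0.06,"ax":0,"ay":0,"az":0},{"claw":1,"dx":0,"dy":0,"dz":0,"ax":0,"ay":0,"az":0}]' | egrep 'ee_pos|ft'
```

```text
ee_pos: [0.4524, 0.2522, 0.1206]
ft_force: [-0.2, 0.2, -1.4]
width: 0.0005
ee_pos: [0.4524, 0.2522, 0.1183]
ft_force: [-0.2, -0.6, 0.6]
ee_pos: [0.4524, 0.2522, 0.1165]
ft_force: [0.2, -0.6, -0.3]
```

```bash
python3 -m crank '[{"claw":1,"dx":0,"dy":0,"dz":0.05,"ax":0,"ay":0,"az":0},{"claw":1,"dx":0,"dy":0,"dz":0,"ax":0,"ay":0,"az":0}]' | egrep 'ee_pos|ft';python3 -m crank '[{"claw":1,"dx":0,"dy":0,"dz":0.04,"ax":0,"ay":0,"az":0},{"claw":1,"dx":0,"dy":0,"dz":0,"ax":0,"ay":0,"az":0}]' | egrep 'ee_pos|ft';python3 -m crank '[{"claw":1,"dx":0,"dy":0,"dz":0.04,"ax":0,"ay":0,"az":0},{"claw":1,"dx":0,"dy":0,"dz":0,"ax":0,"ay":0,"az":0}]' | egrep 'ee_pos|ft'
```

```text
ee_pos: [0.4524, 0.2522, 0.1151]
ft_force: [1.2, 0.3, 0.4]
ee_pos: [0.4524, 0.2522, 0.1139]
ft_force: [-0.2, -0.1, -0.5]
ee_pos: [0.4524, 0.2522, 0.1127]
ft_force: [0.8, -0.0, -0.1]
```

```bash
python3 -m crank '[{"claw":1,"dx":0,"dy":0,"dz":0.04,"ax":0,"ay":0,"az":0},{"claw":1,"dx":0,"dy":0,"dz":0,"ax":0,"ay":0,"az":0}]' | egrep 'ee_pos|ft';python3 -m crank '[{"claw":1,"dx":0,"dy":0,"dz":0.03,"ax":0,"ay":0,"az":0},{"claw":1,"dx":0,"dy":0,"dz":0,"ax":0,"ay":0,"az":0}]' | egrep 'ee_pos|ft'
```

```text
ee_pos: [0.4524, 0.2522, 0.1115]
ft_force: [0.1, 0.9, -0.7]
ee_pos: [0.4525, 0.2522, 0.1107]
ft_force: [0.4, -0.0, 0.6]
```

```bash
python3 -m crank '[{"claw":1,"dx":0,"dy":0,"dz":0.04,"ax":0,"ay":0,"az":0},{"claw":1,"dx":0,"dy":0,"dz":0,"ax":0,"ay":0,"az":0}]' | egrep 'ee_pos|ft';python3 -m crank '[{"claw":1,"dx":0,"dy":0,"dz":0.03,"ax":0,"ay":0,"az":0},{"claw":1,"dx":0,"dy":0,"dz":0,"ax":0,"ay":0,"az":0}]' | egrep 'ee_pos|ft'
python3 - <<'E'
from wr import *
a=wcam()["color"];b=r.camera("side")["color"][200:350,220:370]
im=np.hstack([a[120:400,100:480],cv2.resize(b,(280,280))])
cv2.imwrite("pics/j3.png",cv2.cvtColor(im,cv2.COLOR_RGB2BGR))
E
```

```text
ee_pos: [0.4525, 0.2522, 0.1095]
ft_force: [-0.5, -0.1, 0.4]
ee_pos: [0.4524, 0.2522, 0.1086]
ft_force: [0.3, -0.1, 0.1]
```

View pics/j3.png

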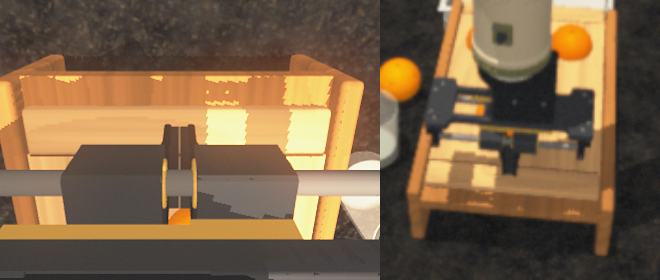

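```bash
python3 - <<'E'
from wr import *
c=wcam()
for u,v,z in [(250,227,.102),(400,229,.102),(250,193,.09),(400,193,.09),(250,274,.102),(280,245,.098),(280,245,.103),(280,245,.11)]: print(u,v,S(onz(c,u,v,z)))
t=r.camera("top");cv2.imwrite("pics/t3.png",cv2.cvtColor(t["color"],cv2.COLOR_RGB2BGR))
print([(n,S(onz(t,*ce,.117))) for n,ce in __import__("m").centers(t)])
E
python3 go.py
```

```text
250 227 [-0.0153  0.1722]
400 229 [0.0887 0.1709]
250 193 [-0.0159  0.1934]
400 193 [0.0906 0.1935]
250 274 [-0.0164  0.1354]
280 245 [0.0055 0.1568]
280 245 [0.0055 0.1591]
280 245 [0.0055 0.1623]
[(np.int32(343), array([ 0.3653, -0.7927])), (np.int32(321), array([ 0.3718, -0.7207])), (np.int32(335), array([ 0.2959, -0.772 ])), (np.int32(361), array([ 0.1736, -0.0762])), (np.int32(292), array([ 0.0621, -0.091 ])), (np.int32(408), array([0.0253, 0.0829])), (np.int32(302), array([-0.0598, -0.0966]))]
t 9.3833 pos [0.4525 0.2523 0.1087] stand 0.0048 0.1601 yaw 106.1 z [ 0. -0. -1.] F [-1.1  0.4 -0.3] w 0.0006
```

```bash
for i in 1; do python3 -m crank '[{"claw":1,"dx":0,"dy":0,"dz":0.04,"ax":0,"ay":0,"az":0},{"claw":1,"dx":0,"dy":0,"dz":0,"ax":0,"ay":0,"az":0}]' | egrep 'ee_pos|ft'; done;python3 -m crank '[{"claw":1,"dx":0,"dy":0,"dz":0.04,"ax":0,"ay":0,"az":0},{"claw":1,"dx":0,"dy":0,"dz":0,"ax":0,"ay":0,"az":0}]' | egrep 'ee_pos|ft';python3 -m crank '[{"claw":1,"dx":0,"dy":0,"dz":0.04,"ax":0,"ay":0,"az":0},{"claw":1,"dx":0,"dy":0,"dz":0,"ax":0,"ay":0,"az":0}]' | egrep 'ee_pos|ft'
```

```text
ee_pos: [0.4524, 0.2522, 0.1074]
ft_force: [-0.1, -0.0, -0.3]
ee_pos: [0.4524, 0.2522, 0.1061]
ft_force: [-0.7, -0.8, 0.7]
ee_pos: [0.4524, 0.2522, 0.1049]
ft_force: [-0.7, -0.0, -0.5]
```

```bash
python3 -m crank '[{"claw":1,"dx":0,"dy":0,"dz":0.04,"ax":0,"ay":0,"az":0},{"claw":1,"dx":0,"dy":0,"dz":0,"ax":0,"ay":0,"az":0}]' | egrep 'ee_pos|ft';python3 -m crank '[{"claw":1,"dx":0,"dy":0,"dz":0.04,"ax":0,"ay":0,"az":0},{"claw":1,"dx":0,"dy":0,"dz":0,"ax":0,"ay":0,"az":0}]' | egrep 'ee_pos|ft';python3 -m crank '[{"claw":1,"dx":0,"dy":0,"dz":0.04,"ax":0,"ay":0,"az":0},{"claw":1,"dx":0,"dy":0,"dz":0,"ax":0,"ay":0,"az":0}]' | egrep 'ee_pos|ft'
```

```text
ee_pos: [0.4524, 0.2522, 0.1037]
ft_force: [0.2, 0.0, -0.1]
ee_pos: [0.4525, 0.2522, 0.1025]
ft_force: [0.1, 0.1, 0.0]
ee_pos: [0.4524, 0.2522, 0.1013]
ft_force: [-0.1, 0.6, 1.0]
```

Run:
```python
from wr import *
c=wcam();b=r.camera("side");q=proj(b,np.append(O+.0048*xd+.16*yd,.1)).astype(int);print(q)
a=c["color"][200:300,200:360];s=b["color"][q[1]-35:q[1]+35,q[0]-40:q[0]+40]
im=np.hstack([cv2.resize(a,(400,250)),cv2.resize(s,(286,250))])
cv2.imwrite("pics/j4.png",cv2.cvtColor(im,cv2.COLOR_RGB2BGR))
```

```text
[288 296]
```

View pics/j4.png

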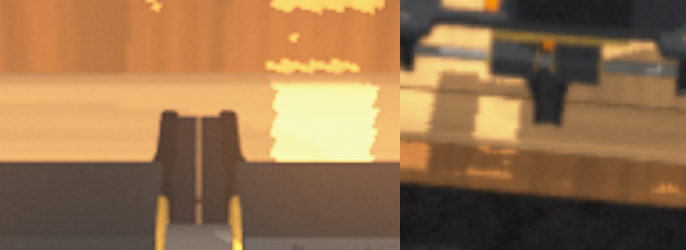

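Run:
```python
from wr import *
b=r.camera("side");c=wcam();p=np.array(r.read_state()["ee_pos"])
for uv in [(289,296),(289,297.5)]:
  for w in (244,246):
    o1,d1=ray(b,*uv);o2,d2=ray(c,280,w);d1/=np.linalg.norm(d1);d2/=np.linalg.norm(d2)
    k=np.linalg.lstsq(np.c_[d1,-d2],o2-o1,rcond=None)[0];A=o1+k[0]*d1;B=o2+k[1]*d2
    print(uv,w,A.round(4),B.round(4),S((A+B)/2),"rel tcp",((A+B)/2-p).round(4))
for z in (.09,.1,.11,.12): print(z,S(onz(b,289,296,z)))
```

```text
(289, 296) 244 [0.4498 0.2574 0.1099] [0.4514 0.2583 0.1097] [0.0045 0.166 ] rel tcp [-0.0019  0.0056  0.0082]
(289, 296) 246 [0.451  0.2543 0.1057] [0.4524 0.2551 0.1056] [0.0047 0.1627] rel tcp [-0.0009  0.0024  0.0041]
(289, 297.5) 244 [0.4518 0.252  0.0971] [0.4531 0.2527 0.097 ] [0.0048 0.1603] rel tcp [-0.0001  0.0001 -0.0045]
(289, 297.5) 246 [0.4531 0.2487 0.0926] [0.4541 0.2493 0.0925] [0.005  0.1567] rel tcp [ 0.001  -0.0033 -0.009 ]
0.09 [0.0051 0.1501]
0.1 [0.0043 0.158 ]
0.11 [0.0036 0.1659]
0.12 [0.0029 0.1738]
```

```bash
python3 -m crank '[{"claw":1,"dx":0,"dy":0,"dz":0.04,"ax":0,"ay":0,"az":0},{"claw":1,"dx":0,"dy":0,"dz":0,"ax":0,"ay":0,"az":0}]' | egrep 'ee_pos|ft';python3 -m crank '[{"claw":1,"dx":0,"dy":0,"dz":0.04,"ax":0,"ay":0,"az":0},{"claw":1,"dx":0,"dy":0,"dz":0,"ax":0,"ay":0,"az":0}]' | egrep 'ee_pos|ft';python3 -m crank '[{"claw":1,"dx":0,"dy":0,"dz":0.04,"ax":0,"ay":0,"az":0},{"claw":1,"dx":0,"dy":0,"dz":0,"ax":0,"ay":0,"az":0}]' | egrep 'ee_pos|ft'
```

```text
ee_pos: [0.4525, 0.2522, 0.1002]
ft_force: [-0.5, -0.2, 0.0]
ee_pos: [0.4524, 0.2522, 0.0989]
ft_force: [0.3, 0.4, 0.3]
ee_pos: [0.4524, 0.2522, 0.0977]
ft_force: [0.9, -0.6, -0.8]
```

```bash
python3 -m crank '[{"claw":1,"dx":0,"dy":0,"dz":0.04,"ax":0,"ay":0,"az":0},{"claw":1,"dx":0,"dy":0,"dz":0,"ax":0,"ay":0,"az":0}]' | egrep 'ee_pos|ft';python3 -m crank '[{"claw":1,"dx":0,"dy":0,"dz":0.04,"ax":0,"ay":0,"az":0},{"claw":1,"dx":0,"dy":0,"dz":0,"ax":0,"ay":0,"az":0}]' | egrep 'ee_pos|ft';python3 -m crank '[{"claw":1,"dx":0,"dy":0,"dz":0.04,"ax":0,"ay":0,"az":0},{"claw":1,"dx":0,"dy":0,"dz":0,"ax":0,"ay":0,"az":0}]' | egrep 'ee_pos|ft'
python3 - <<'E'
from wr import *
b=r.camera("side");c=wcam();s=r.read_state();print(S(s["ee_pos"]),np.round(s["joint_torque"],1))
g=cv2.cvtColor(b["color"],cv2.COLOR_RGB2GRAY)[286:306,283:296];print(g)
t=b["color"][225:315,230:350];cv2.imwrite("pics/j5.png",cv2.cvtColor(cv2.resize(t,(720,540),interpolation=cv2.INTER_CUBIC),cv2.COLOR_RGB2BGR))
E
```

```text
ee_pos: [0.4524, 0.2522, 0.0965]
ft_force: [-0.3, 0.7, 0.3]
ee_pos: [0.4524, 0.2522, 0.0953]
ft_force: [-0.2, 0.2, -0.2]
ee_pos: [0.4524, 0.2522, 0.0941]
ft_force: [-0.4, -1.2, -0.5]
[0.0048 0.1601] [  0.  -43.8  -8.4 -34.7  -0.1  -0.   -0. ]
[[ 79  48  33  36  41  43  45  44  44  41  39  44  75]
 [ 83  52  35  36  41  44  42  43  33  33  36  51  98]
 [ 86  60  35  30  40  44  40  43  40  36  35  56 107]
 [116  83  52  38  39  40  41  44  39  35  41  72  97]
 [121  95  55  32  41  41  43  40  44  33  51 100 113]
 [126 114  72  40  38  46  43  42  39  39  59 110 121]
 [124 120  76  40  39  43  39  38  39  34  63 115 127]
 [122 118  74  38  40  45  41  42  38  31  64 115 126]
 [120 117  73  41  39  42  40  41  37  40  73 115 125]
 [122 118  75  42  41  42  45  44  36  45  87 117 123]
 [124 120  76  42  47  46  50  45  35  44  91 114 121]
 [128 124  91  69  80  75  78  72  57  57 106 120 121]
 [126 125 121 121 119 120 120 117 102  89 113 120 120]
 [129 128 128 129 127 126 127 126 126 122 126 124 126]
 [139 138 140 138 138 137 136 134 134 131 132 130 129]
 [132 132 133 133 133 136 134 137 138 138 141 142 143]
 [128 125 125 128 130 129 130 129 131 131 133 133 136]
 [ 94  94  94  99 101 103 111 114 117 124 130 132 126]
 [ 91  92  91  90  87  90  91  93  92  96  95  92  93]
 [ 91  91  88  86  85  89  89  88  89  89  89  88  91]]
```

View pics/j5.png

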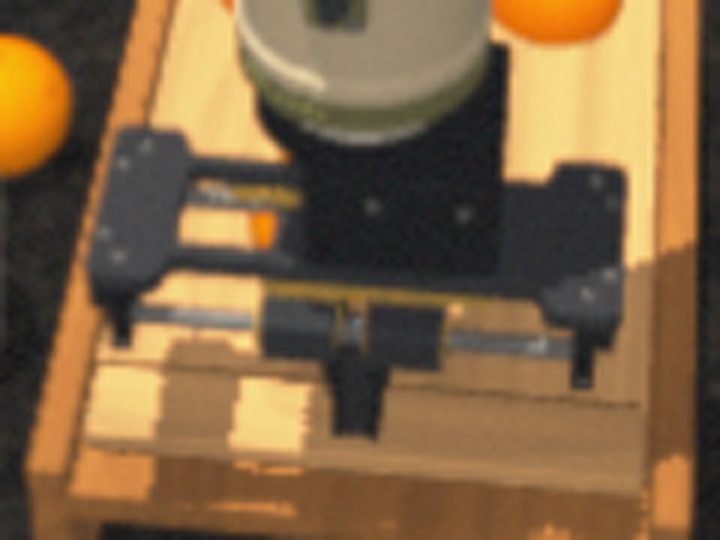

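The side view shows the closed tip at about (289,297), still in front of the board's back edge and apparently above the board. The brackets at the gripper's sides hang higher. I'll keep lowering gently.

```bash
python3 -m crank '[{"claw":1,"dx":0,"dy":0,"dz":0.04,"ax":0,"ay":0,"az":0},{"claw":1,"dx":0,"dy":0,"dz":0,"ax":0,"ay":0,"az":0}]' | egrep 'ee_pos|ft';python3 -m crank '[{"claw":1,"dx":0,"dy":0,"dz":0.04,"ax":0,"ay":0,"az":0},{"claw":1,"dx":0,"dy":0,"dz":0,"ax":0,"ay":0,"az":0}]' | egrep 'ee_pos|ft';python3 -m crank '[{"claw":1,"dx":0,"dy":0,"dz":0.04,"ax":0,"ay":0,"az":0},{"claw":1,"dx":0,"dy":0,"dz":0,"ax":0,"ay":0,"az":0}]' | egrep 'ee_pos|ft';python3 -m crank '[{"claw":1,"dx":0,"dy":0,"dz":0.04,"ax":0,"ay":0,"az":0},{"claw":1,"dx":0,"dy":0,"dz":0,"ax":0,"ay":0,"az":0}]' | egrep 'ee_pos|ft'
```

```text
ee_pos: [0.4525, 0.2522, 0.093]
ft_force: [-0.0, 0.7, -0.1]
ee_pos: [0.4524, 0.2522, 0.0917]
ft_force: [-0.8, 0.2, -0.4]
ee_pos: [0.4524, 0.2522, 0.0905]
ft_force: [-1.2, -1.1, 0.1]
ee_pos: [0.4524, 0.2522, 0.0893]
ft_force: [-0.8, 0.8, 0.8]
```

```bash
python3 -m crank '[{"claw":1,"dx":0,"dy":0,"dz":0.04,"ax":0,"ay":0,"az":0},{"claw":1,"dx":0,"dy":0,"dz":0,"ax":0,"ay":0,"az":0}]' | egrep 'ee_pos|ft';python3 -m crank '[{"claw":1,"dx":0,"dy":0,"dz":0.04,"ax":0,"ay":0,"az":0},{"claw":1,"dx":0,"dy":0,"dz":0,"ax":0,"ay":0,"az":0}]' | egrep 'ee_pos|ft';python3 -m crank '[{"claw":1,"dx":0,"dy":0,"dz":0.04,"ax":0,"ay":0,"az":0},{"claw":1,"dx":0,"dy":0,"dz":0,"ax":0,"ay":0,"az":0}]' | egrep 'ee_pos|ft'
python3 - <<'E'
from wr import *
b=r.camera("side")
g=cv2.cvtColor(b["color"],cv2.COLOR_RGB2GRAY)[290:306,283:296];print(g[:,4:8].mean(1).round())
E
```

```text
ee_pos: [0.4524, 0.2522, 0.0881]
ft_force: [0.2, 0.6, 0.0]
ee_pos: [0.4524, 0.2522, 0.0869]
ft_force: [0.3, -1.0, -0.4]
ee_pos: [0.4524, 0.2522, 0.0857]
ft_force: [0.2, 0.6, -0.5]
[ 42.  40.  39.  44.  42.  42.  42.  43.  44.  68. 126. 135. 130. 108.
  89.  88.]
```

```bash
python3 - <<'E'
from wr import *
b=r.camera("side");c=wcam()
for sy in (.150,.155,.16,.165,.1695,.171,.19): print(sy,proj(b,np.append(O+.0048*xd+sy*yd,.102)).round(1),proj(c,np.append(O+.0048*xd+sy*yd,.102)).round(1))
print(c["color"][225:250,278:283].mean((1,2)).round())
E
python3 go.py
```

```text
0.15 [289.2 292.8] [279.  272.2]
0.155 [288.9 294.4] [279.  265.3]
0.16 [288.7 296.1] [279.  258.2]
0.165 [288.5 297.8] [279. 251.]
0.1695 [288.3 299.4] [279.  244.4]
0.171 [288.2 299.9] [279.  242.2]
0.19 [287.3 306.5] [279.1 213.1]
[138. 137. 137. 137. 137. 137. 137. 137. 137. 138. 138. 137. 141. 151.
 155. 158. 159. 164. 174. 179. 177. 147.  94.  98. 100.]
t 13.0 pos [0.4525 0.2523 0.0859] stand 0.0048 0.1601 yaw 106.1 z [ 0. -0. -1.] F [ 0.2 -0.4 -0.1] w 0.0004
```

Both views now put the tip at z≈0.102, right on the board surface, with the TCP at 0.086. I'll confirm by touch.

```bash
python3 -m crank '[{"claw":1,"dx":0,"dy":0,"dz":0.03,"ax":0,"ay":0,"az":0},{"claw":1,"dx":0,"dy":0,"dz":0,"ax":0,"ay":0,"az":0}]' | egrep 'ee_pos|ft';python3 -m crank '[{"claw":1,"dx":0,"dy":0,"dz":0.03,"ax":0,"ay":0,"az":0},{"claw":1,"dx":0,"dy":0,"dz":0,"ax":0,"ay":0,"az":0}]' | egrep 'ee_pos|ft';python3 -m crank '[{"claw":1,"dx":0,"dy":0,"dz":0.03,"ax":0,"ay":0,"az":0},{"claw":1,"dx":0,"dy":0,"dz":0,"ax":0,"ay":0,"az":0}]' | egrep 'ee_pos|ft'
```

```text
ee_pos: [0.4525, 0.2522, 0.0849]
ft_force: [-0.4, -1.4, -0.4]
ee_pos: [0.4525, 0.2522, 0.084]
ft_force: [0.7, -0.9, -0.2]
ee_pos: [0.4525, 0.2523, 0.0832]
ft_force: [0.5, -0.3, -0.6]
```

```bash
python3 -m crank '[{"claw":1,"dx":0,"dy":0,"dz":0.03,"ax":0,"ay":0,"az":0},{"claw":1,"dx":0,"dy":0,"dz":0,"ax":0,"ay":0,"az":0}]' | egrep 'ee_pos|ft';python3 -m crank '[{"claw":1,"dx":0,"dy":0,"dz":0.03,"ax":0,"ay":0,"az":0},{"claw":1,"dx":0,"dy":0,"dz":0,"ax":0,"ay":0,"az":0}]' | egrep 'ee_pos|ft';python3 -m crank '[{"claw":1,"dx":0,"dy":0,"dz":0.03,"ax":0,"ay":0,"az":0},{"claw":1,"dx":0,"dy":0,"dz":0,"ax":0,"ay":0,"az":0}]' | egrep 'ee_pos|ft'
python3 - <<'E'
from wr import *
b=r.camera("side")
g=cv2.cvtColor(b["color"],cv2.COLOR_RGB2GRAY)[290:306,283:296];print(g[:,4:8].mean(1).round())
E
```

```text
ee_pos: [0.4526, 0.2523, 0.0832]
ft_force: [-4.6, -3.7, 12.3]
ee_pos: [0.4526, 0.2523, 0.0831]
ft_force: [-8.4, -5.7, 23.1]
ee_pos: [0.4526, 0.2523, 0.083]
ft_force: [-12.7, -8.1, 34.3]
[ 42.  40.  42.  40.  42.  42.  44.  42.  42.  44.  73. 130. 129. 109.
  91.  87.]
```

Contact at TCP z = 0.0832 means the tips sit about 19 mm above the TCP reading. For pushing I'll use TCP z ≈ 0.0755, which puts the tips at about 0.094.

```bash
python3 -m crank '[{"claw":1,"dx":0,"dy":0,"dz":-0.3,"ax":0,"ay":0,"az":0},{"claw":1,"dx":0.7,"dy":0,"dz":0,"ax":0,"ay":0,"az":0},{"claw":1,"dx":0.6,"dy":0,"dz":0,"ax":0,"ay":0,"az":0},{"claw":1,"dx":0,"dy":0,"dz":0,"ax":0,"ay":0,"az":0}]' | egrep 'ee_pos|ft'
python3 go.py 0.003 .199 .0755
```

```text
ee_pos: [0.4402, 0.2933, 0.09]
ft_force: [-0.6, 1.3, 0.6]
t 14.3833 pos [0.4402 0.2933 0.09  ] stand 0.0043 0.203 yaw 106.32 z [ 0.     0.002 -1.   ] F [-0.6  1.3  0.6] w 0.0005
target [0.44   0.2891 0.0755] shares [-0.13 -0.04  0.48]
```

```bash
python3 -m crank '[{"claw":1,"dx":0,"dy":0,"dz":0.24,"ax":0,"ay":0,"az":0},{"claw":1,"dx":0,"dy":0,"dz":0.24,"ax":0,"ay":0,"az":0},{"claw":1,"dx":-0.2,"dy":0,"dz":0,"ax":0,"ay":0,"az":0},{"claw":1,"dx":-0.2,"dy":0,"dz":0,"ax":0,"ay":0,"az":0},{"claw":1,"dx":0,"dy":0,"dz":0,"ax":0,"ay":0,"az":0}]' | egrep 'ee_pos|ft'
python3 -m crank '[{"claw":1,"dx":-0.1,"dy":0,"dz":0,"ax":0,"ay":0,"az":0},{"claw":1,"dx":-0.1,"dy":0,"dz":0,"ax":0,"ay":0,"az":0},{"claw":1,"dx":-0.1,"dy":0,"dz":0,"ax":0,"ay":0,"az":0},{"claw":1,"dx":-0.1,"dy":0,"dz":0,"ax":0,"ay":0,"az":0},{"claw":1,"dx":-0.1,"dy":0,"dz":0,"ax":0,"ay":0,"az":0},{"claw":1,"dx":-0.1,"dy":0,"dz":0,"ax":0,"ay":0,"az":0}]' | egrep 'ee_pos|ft'
python3 go.py .003 .0615 .0755
```

```text
ee_pos: [0.4459, 0.2758, 0.0748]
ft_force: [1.2, -0.5, -0.8]
ee_pos: [0.4495, 0.2623, 0.0754]
ft_force: [-2.7, 5.9, -1.2]
t 15.3 pos [0.4495 0.2623 0.0754] stand 0.0047 0.1706 yaw 106.18 z [-0.     0.002 -1.   ] F [-2.7  5.9 -1.2] w 0.0004
target [0.4779 0.1569 0.0755] shares [-3.64 -0.07 -0.01]
```

It's pushing with about 6.5 N, as expected. Now the bulk of the push, followed by a measurement.

```bash
python3 -m crank '[{"claw":1,"dx":-0.13,"dy":0,"dz":0,"ax":0,"ay":0,"az":0},{"claw":1,"dx":-0.13,"dy":0,"dz":0,"ax":0,"ay":0,"az":0},{"claw":1,"dx":-0.13,"dy":0,"dz":0,"ax":0,"ay":0,"az":0},{"claw":1,"dx":-0.13,"dy":0,"dz":0,"ax":0,"ay":0,"az":0},{"claw":1,"dx":-0.13,"dy":0,"dz":0,"ax":0,"ay":0,"az":0},{"claw":1,"dx":-0.13,"dy":0,"dz":0,"ax":0,"ay":0,"az":0},{"claw":1,"dx":-0.13,"dy":0,"dz":0,"ax":0,"ay":0,"az":0},{"claw":1,"dx":-0.13,"dy":0,"dz":0,"ax":0,"ay":0,"az":0}]' | egrep 'ee_pos|ft'
python3 -m crank '[{"claw":1,"dx":-0.13,"dy":0,"dz":0,"ax":0,"ay":0,"az":0},{"claw":1,"dx":-0.13,"dy":0,"dz":0,"ax":0,"ay":0,"az":0},{"claw":1,"dx":-0.13,"dy":0,"dz":0,"ax":0,"ay":0,"az":0},{"claw":1,"dx":-0.13,"dy":0,"dz":0,"ax":0,"ay":0,"az":0},{"claw":1,"dx":-0.13,"dy":0,"dz":0,"ax":0,"ay":0,"az":0},{"claw":1,"dx":-0.13,"dy":0,"dz":0,"ax":0,"ay":0,"az":0},{"claw":1,"dx":-0.13,"dy":0,"dz":0,"ax":0,"ay":0,"az":0},{"claw":1,"dx":-0.13,"dy":0,"dz":0,"ax":0,"ay":0,"az":0}]' | egrep 'ee_pos|ft'
python3 go.py .003 .0615 .0755
python3 - <<'E'
from wr import *; from m import centers
t=r.camera("top"); print([(n,S(onz(t,*ce,.117))) for n,ce in centers(t)])
E
```

```text
ee_pos: [0.4582, 0.2324, 0.0754]
ft_force: [-2.0, 6.3, -1.9]
ee_pos: [0.4668, 0.2025, 0.0754]
ft_force: [-2.0, 5.5, -0.2]
t 16.6333 pos [0.4668 0.2025 0.0754] stand 0.0049 0.1083 yaw 106.19 z [-0.     0.002 -1.   ] F [-2.   5.5 -0.2] w 0.0005
target [0.4779 0.1569 0.0755] shares [-1.56 -0.07 -0.01]
[(np.int32(349), array([ 0.3654, -0.7923])), (np.int32(321), array([ 0.3718, -0.7209])), (np.int32(334), array([ 0.296 , -0.7721])), (np.int32(365), array([ 0.1737, -0.0756])), (np.int32(283), array([ 0.061 , -0.1629])), (np.int32(400), array([0.025 , 0.0087])), (np.int32(282), array([-0.0609, -0.1676]))]
```

```bash
python3 -m crank '[{"claw":1,"dx":-0.13,"dy":0,"dz":0,"ax":0,"ay":0,"az":0},{"claw":1,"dx":-0.13,"dy":0,"dz":0,"ax":0,"ay":0,"az":0},{"claw":1,"dx":-0.13,"dy":0,"dz":0,"ax":0,"ay":0,"az":0},{"claw":1,"dx":-0.13,"dy":0,"dz":0,"ax":0,"ay":0,"az":0},{"claw":1,"dx":-0.13,"dy":0,"dz":0,"ax":0,"ay":0,"az":0},{"claw":1,"dx":-0.13,"dy":0,"dz":0,"ax":0,"ay":0,"az":0},{"claw":1,"dx":-0.13,"dy":0,"dz":0,"ax":0,"ay":0,"az":0},{"claw":1,"dx":-0.13,"dy":0,"dz":0,"ax":0,"ay":0,"az":0}]' | egrep 'ee_pos|ft'
python3 -m crank '[{"claw":1,"dx":-0.13,"dy":0,"dz":0,"ax":0,"ay":0,"az":0},{"claw":1,"dx":-0.13,"dy":0,"dz":0,"ax":0,"ay":0,"az":0},{"claw":1,"dx":-0.13,"dy":0,"dz":0,"ax":0,"ay":0,"az":0},{"claw":1,"dx":-0.1,"dy":0,"dz":0,"ax":0,"ay":0,"az":0},{"claw":1,"dx":0,"dy":0,"dz":0,"ax":0,"ay":0,"az":0},{"claw":1,"dx":0,"dy":0,"dz":0,"ax":0,"ay":0,"az":0},{"claw":1,"dx":0,"dy":0,"dz":0,"ax":0,"ay":0,"az":0},{"claw":1,"dx":0,"dy":0,"dz":0,"ax":0,"ay":0,"az":0}]' | egrep 'ee_pos|ft'
python3 go.py .003 .0615 .0755
python3 - <<'E'
from wr import *; from m import centers
t=r.camera("top"); print([(n,S(onz(t,*ce,.117))) for n,ce in centers(t)])
i=t["color"][130:270,190:380];cv2.imwrite("pics/crop2.png",cv2.cvtColor(cv2.resize(i,None,fx=4,fy=4,interpolation=cv2.INTER_CUBIC),cv2.COLOR_RGB2BGR))
E
```

```text
ee_pos: [0.4755, 0.1726, 0.0754]
ft_force: [-2.5, 6.1, -1.4]
ee_pos: [0.4799, 0.1577, 0.0753]
ft_force: [-2.8, 5.3, 1.1]
t 18.0167 pos [0.4799 0.1577 0.0753] stand 0.0051 0.0617 yaw 106.14 z [ 0.     0.001 -1.   ] F [-2.8  5.3  1.1] w 0.0007
target [0.4779 0.1569 0.0755] shares [-0.01 -0.07 -0.01]
[(np.int32(350), array([ 0.3652, -0.7922])), (np.int32(319), array([ 0.3716, -0.7207])), (np.int32(334), array([ 0.296 , -0.7719])), (np.int32(368), array([ 0.1735, -0.076 ])), (np.int32(283), array([ 0.0615, -0.2098])), (np.int32(399), array([ 0.0259, -0.0386])), (np.int32(291), array([-0.0604, -0.215 ]))]
```

View pics/crop2.png

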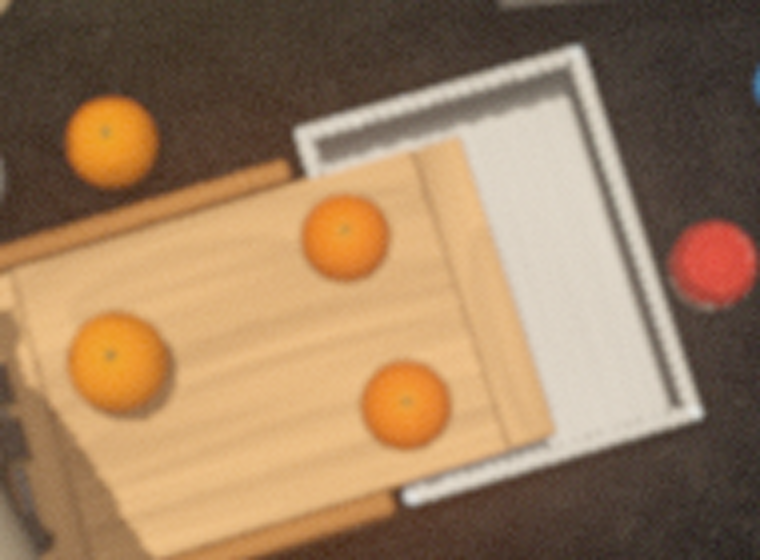

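The board's front edge runs (462,138)–(552,432) in the crop. The pan rim's corners are (297,128), (582,48), (702,414) and (405,503). All three oranges rode along.

Run:
```python
from wr import *
t=r.camera("top");f=lambda L,z:np.array([S(onz(t,190+u/4,130+v/4,z)) for u,v in L])
pn=f([(297,128),(582,48),(702,414),(405,503)],.065);bf=f([(462,138),(552,432)],.102)
print(pn.tolist(),pn.mean(0),bf.tolist(),bf.mean(0))
```

```text
[[0.1564, -0.2032], [0.1517, -0.4165], [-0.1239, -0.4126], [-0.1211, -0.1971]] [ 0.015775 -0.30735 ] [[0.1054, -0.3093], [-0.1068, -0.305]] [-0.0007  -0.30715]
```

The front edge is at −0.307 in the stand frame and the pan's middle line at −0.307, so the overhang is right. Next I'll retreat and go behind half b.

```bash
python3 -m crank '[{"claw":1,"dx":0.4,"dy":0,"dz":0,"ax":0,"ay":0,"az":0},{"claw":1,"dx":0.6,"dy":0,"dz":0,"ax":0,"ay":0,"az":0},{"claw":1,"dx":0,"dy":0,"dz":-0.9,"ax":0,"ay":0,"az":0},{"claw":1,"dx":0,"dy":0,"dz":-0.9,"ax":0,"ay":0,"az":0},{"claw":1,"dx":0,"dy":0,"dz":-0.9,"ax":0,"ay":0,"az":0},{"claw":1,"dx":0,"dy":0,"dz":-0.9,"ax":0,"ay":0,"az":0},{"claw":1,"dx":0,"dy":0,"dz":-0.9,"ax":0,"ay":0,"az":0},{"claw":1,"dx":0,"dy":0,"dz":0,"ax":0,"ay":0,"az":0}]' | egrep 'ee_pos|ft'
python3 go.py .061 -.157 .2
```

```text
ee_pos: [0.474, 0.1862, 0.2152]
ft_force: [1.0, 0.8, 0.1]
t 18.7833 pos [0.474  0.1862 0.2152] stand 0.0073 0.0907 yaw 106.07 z [ 0.007  0.    -1.   ] F [1.  0.8 0.1] w 0.0006
target [ 0.5939 -0.0371  0.2   ] shares [-8.26  1.78  0.53]
```

```bash
python3 -m crank '[{"claw":1,"dx":-0.92,"dy":0.2,"dz":0,"ax":0,"ay":0,"az":0},{"claw":1,"dx":-0.92,"dy":0.2,"dz":0,"ax":0,"ay":0,"az":0},{"claw":1,"dx":-0.92,"dy":0.2,"dz":0,"ax":0,"ay":0,"az":0},{"claw":1,"dx":-0.92,"dy":0.2,"dz":0,"ax":0,"ay":0,"az":0},{"claw":1,"dx":-0.92,"dy":0.2,"dz":0,"ax":0,"ay":0,"az":0},{"claw":1,"dx":-0.92,"dy":0.2,"dz":0,"ax":0,"ay":0,"az":0},{"claw":1,"dx":-0.92,"dy":0.2,"dz":0,"ax":0,"ay":0,"az":0},{"claw":1,"dx":-0.92,"dy":0.2,"dz":0,"ax":0,"ay":0,"az":0}]' | egrep 'ee_pos|ft'
python3 -m crank '[{"claw":1,"dx":-0.92,"dy":0.2,"dz":0,"ax":0,"ay":0,"az":0},{"claw":1,"dx":0,"dy":0,"dz":0,"ax":0,"ay":0,"az":0},{"claw":1,"dx":0,"dy":0,"dz":0,"ax":0,"ay":0,"az":0}]' | egrep 'ee_pos|ft'
python3 go.py .061 -.157 .088
```

```text
ee_pos: [0.5794, -0.0154, 0.2098]
ft_force: [0.7, 0.3, 0.2]
ee_pos: [0.5925, -0.0403, 0.2092]
ft_force: [-0.0, 0.1, -1.1]
t 19.7 pos [ 0.5925 -0.0403  0.2092] stand 0.0588 -0.1597 yaw 105.9 z [-0.001 -0.    -1.   ] F [-0.   0.1 -1.1] w 0.0003
target [ 0.5939 -0.0371  0.088 ] shares [0.09 0.08 4.04]
```

```bash
python3 -m crank '[{"claw":1,"dx":0.1,"dy":0.08,"dz":0.8,"ax":0,"ay":0,"az":0},{"claw":1,"dx":0,"dy":0,"dz":0.8,"ax":0,"ay":0,"az":0},{"claw":1,"dx":0,"dy":0,"dz":0.8,"ax":0,"ay":0,"az":0},{"claw":1,"dx":0,"dy":0,"dz":0.8,"ax":0,"ay":0,"az":0},{"claw":1,"dx":0,"dy":0,"dz":0.4,"ax":0,"ay":0,"az":0},{"claw":1,"dx":0,"dy":0,"dz":0.4,"ax":0,"ay":0,"az":0},{"claw":1,"dx":0,"dy":0,"dz":0,"ax":0,"ay":0,"az":0}]' | egrep 'ee_pos|ft'
python3 go.py .061 -.30 .088
python3 - <<'E'
from wr import *; from m import centers
t=r.camera("top"); print([(n,S(onz(t,*ce,.117))) for n,ce in centers(t)])
E
```

```text
ee_pos: [0.5928, -0.0341, 0.0883]
ft_force: [-0.4, 0.9, 0.0]
t 20.2833 pos [ 0.5928 -0.0341  0.0883] stand 0.0607 -0.1538 yaw 106.14 z [-0.003  0.    -1.   ] F [-0.4  0.9  0. ] w 0.001
target [ 0.6333 -0.1746  0.088 ] shares [-4.87 -0.    0.01]
[(np.int32(349), array([ 0.3651, -0.7923])), (np.int32(321), array([ 0.3718, -0.7208])), (np.int32(333), array([ 0.2959, -0.7719])), (np.int32(311), array([ 0.0272, -0.0349]))]
```

```bash
python3 -m crank '[{"claw":1,"dx":-0.15,"dy":0,"dz":0,"ax":0,"ay":0,"az":0},{"claw":1,"dx":-0.15,"dy":0,"dz":0,"ax":0,"ay":0,"az":0},{"claw":1,"dx":-0.15,"dy":0,"dz":0,"ax":0,"ay":0,"az":0},{"claw":1,"dx":-0.15,"dy":0,"dz":0,"ax":0,"ay":0,"az":0},{"claw":1,"dx":-0.15,"dy":0,"dz":0,"ax":0,"ay":0,"az":0},{"claw":1,"dx":-0.15,"dy":0,"dz":0,"ax":0,"ay":0,"az":0},{"claw":1,"dx":-0.15,"dy":0,"dz":0,"ax":0,"ay":0,"az":0},{"claw":1,"dx":-0.15,"dy":0,"dz":0,"ax":0,"ay":0,"az":0}]' | egrep 'ee_pos|ft'
python3 -m crank '[{"claw":1,"dx":-0.15,"dy":0,"dz":0,"ax":0,"ay":0,"az":0},{"claw":1,"dx":-0.15,"dy":0,"dz":0,"ax":0,"ay":0,"az":0},{"claw":1,"dx":-0.15,"dy":0,"dz":0,"ax":0,"ay":0,"az":0},{"claw":1,"dx":-0.15,"dy":0,"dz":0,"ax":0,"ay":0,"az":0},{"claw":1,"dx":-0.15,"dy":0,"dz":0,"ax":0,"ay":0,"az":0},{"claw":1,"dx":-0.15,"dy":0,"dz":0,"ax":0,"ay":0,"az":0}]' | egrep 'ee_pos|ft'
python3 go.py .061 -.30 .088
python3 - <<'E'
from wr import *; from m import centers
for n in ("top","side"):
  t=r.camera(n); print([(a,ce.round(1),S(onz(t,*ce,.117))) for a,ce in centers(t)])
E
```

```text
ee_pos: [0.6043, -0.069, 0.0905]
ft_force: [-1.6, 2.8, 4.5]
ee_pos: [0.6116, -0.0953, 0.0902]
ft_force: [-0.8, 3.3, 4.1]
t 21.5 pos [ 0.6116 -0.0953  0.0902] stand 0.062 -0.2178 yaw 106.11 z [ 0.  0. -1.] F [-0.8  3.3  4.1] w 0.0
target [ 0.6333 -0.1746  0.088 ] shares [-2.74 -0.04  0.07]
[(np.int32(352), array([435.7,  33.2]), array([ 0.3651, -0.7922])), (np.int32(317), array([412.1,  37.7]), array([ 0.3715, -0.7205])), (np.int32(337), array([438. ,  55.8]), array([ 0.2958, -0.7719])), (np.int32(334), array([216.9, 164.7]), array([ 0.1744, -0.0751])), (np.int32(389), array([218.5, 220.1]), array([ 0.0255, -0.0376]))]
[(np.int32(287), array([324.3, 195.3]), array([-0.0603, -0.204 ])), (np.int32(212), array([291.2, 233. ]), array([ 0.0189, -0.0364])), (np.int32(133), array([234.3, 245.6]), array([0.1584, 0.0265]))]
```

Run:
```python
from wr import *
b=r.camera("side");c=wcam();t=r.camera("top")
im=np.hstack([cv2.resize(b["color"][160:260,230:370],(400,286)),cv2.resize(t["color"][150:255,210:357],(400,286))])
im=np.vstack([im,np.hstack([cv2.resize(c["color"],(400,300)),cv2.resize(c["color"][200:380,160:400],(400,300))])])
cv2.imwrite("pics/last.png",cv2.cvtColor(im,cv2.COLOR_RGB2BGR))
```

```text
(no output)
```

View pics/last.png

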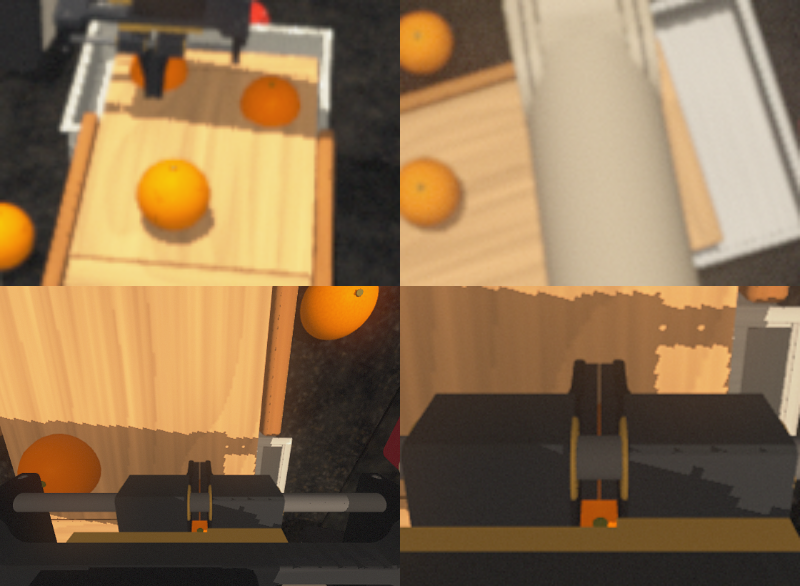

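The half is sliding ahead of the fingers, but the gripper's carriage blocks rest on its dome, which explains the 4 N upward force. I'll raise 6 mm and continue.

```bash
python3 -m crank '[{"claw":1,"dx":0.03,"dy":0,"dz":-0.2,"ax":0,"ay":0,"az":0},{"claw":1,"dx":0,"dy":0,"dz":0,"ax":0,"ay":0,"az":0}]' | egrep 'ee_pos|ft'
python3 -m crank '[{"claw":1,"dx":-0.15,"dy":0,"dz":0,"ax":0,"ay":0,"az":0},{"claw":1,"dx":-0.15,"dy":0,"dz":0,"ax":0,"ay":0,"az":0},{"claw":1,"dx":-0.15,"dy":0,"dz":0,"ax":0,"ay":0,"az":0},{"claw":1,"dx":-0.15,"dy":0,"dz":0,"ax":0,"ay":0,"az":0},{"claw":1,"dx":-0.15,"dy":0,"dz":0,"ax":0,"ay":0,"az":0}]' | egrep 'ee_pos|ft'
python3 go.py .061 -.30 .094
python3 - <<'E'
from wr import *; from m import centers
t=r.camera("side"); print([(a,ce.round(1),S(onz(t,*ce,.117))) for a,ce in centers(t)])
E
```

```text
ee_pos: [0.6115, -0.094, 0.097]
ft_force: [0.2, 0.3, 0.1]
ee_pos: [0.6176, -0.1162, 0.0962]
ft_force: [0.2, 0.8, 1.7]
t 22.3333 pos [ 0.6176 -0.1162  0.0962] stand 0.062 -0.2395 yaw 106.09 z [ 0.  0. -1.] F [0.2 0.8 1.7] w 0.0003
target [ 0.6333 -0.1746  0.094 ] shares [-2.02 -0.04  0.07]
[(np.int32(283), array([324.3, 195.2]), array([-0.0604, -0.2045])), (np.int32(219), array([291.2, 232.8]), array([ 0.019, -0.037])), (np.int32(133), array([234.4, 245.6]), array([0.1583, 0.0264]))]
```

```bash
python3 -m crank '[{"claw":1,"dx":-0.15,"dy":0,"dz":0,"ax":0,"ay":0,"az":0},{"claw":1,"dx":-0.15,"dy":0,"dz":0,"ax":0,"ay":0,"az":0},{"claw":1,"dx":-0.15,"dy":0,"dz":0,"ax":0,"ay":0,"az":0},{"claw":1,"dx":-0.15,"dy":0,"dz":0,"ax":0,"ay":0,"az":0},{"claw":1,"dx":-0.15,"dy":0,"dz":0,"ax":0,"ay":0,"az":0},{"claw":1,"dx":-0.15,"dy":0,"dz":0,"ax":0,"ay":0,"az":0},{"claw":1,"dx":-0.15,"dy":0,"dz":0,"ax":0,"ay":0,"az":0},{"claw":1,"dx":-0.15,"dy":0,"dz":0,"ax":0,"ay":0,"az":0}]' | egrep 'ee_pos|ft'
python3 -m crank '[{"claw":1,"dx":-0.15,"dy":0,"dz":0,"ax":0,"ay":0,"az":0},{"claw":1,"dx":-0.15,"dy":0,"dz":0,"ax":0,"ay":0,"az":0},{"claw":1,"dx":-0.15,"dy":0,"dz":0,"ax":0,"ay":0,"az":0},{"claw":1,"dx":-0.15,"dy":0,"dz":0,"ax":0,"ay":0,"az":0},{"claw":1,"dx":-0.15,"dy":0,"dz":0,"ax":0,"ay":0,"az":0},{"claw":1,"dx":-0.15,"dy":0,"dz":0,"ax":0,"ay":0,"az":0},{"claw":1,"dx":0,"dy":0,"dz":0,"ax":0,"ay":0,"az":0}]' | egrep 'ee_pos|ft'
python3 go.py .061 -.30 .094
python3 - <<'E'
from wr import *; from m import centers
for n in ("top","side"):
  t=r.camera(n); print([(a,ce.round(1),S(onz(t,*ce,.02))) for a,ce in centers(t)])
E
```

```text
ee_pos: [0.6275, -0.1508, 0.0961]
ft_force: [0.1, 1.7, 0.7]
ee_pos: [0.6348, -0.178, 0.0958]
ft_force: [-0.1, -1.1, 0.1]
t 23.6333 pos [ 0.6348 -0.178   0.0958] stand 0.0614 -0.3037 yaw 106.01 z [-0.    -0.001 -1.   ] F [-0.1 -1.1  0.1] w 0.0005
target [ 0.6333 -0.1746  0.094 ] shares [ 0.12 -0.01  0.06]
[(np.int32(349), array([435.8,  33.1]), array([ 0.4091, -0.8433])), (np.int32(319), array([412.2,  37.6]), array([ 0.416 , -0.7655])), (np.int32(337), array([438. ,  55.8]), array([ 0.3341, -0.821 ])), (np.int32(370), array([217.3, 165. ]), array([ 0.2017, -0.0685])), (np.int32(409), array([218.9, 220.1]), array([ 0.0414, -0.0278])), (np.int32(197), array([288.8, 231. ]), array([-0.0493, -0.2126]))]
[(np.int32(245), array([324.5, 195.2]), array([-0.0611, -0.3247])), (np.int32(216), array([291.2, 232.9]), array([ 0.0279, -0.1378])), (np.int32(133), array([234.3, 245.6]), array([ 0.1837, -0.0671]))]
```

```bash
python3 -m crank '[{"claw":1,"dx":0,"dy":0,"dz":-0.9,"ax":0,"ay":0,"az":0},{"claw":1,"dx":0,"dy":0,"dz":-0.9,"ax":0,"ay":0,"az":0},{"claw":1,"dx":0,"dy":0,"dz":-0.9,"ax":0,"ay":0,"az":0},{"claw":1,"dx":0,"dy":0,"dz":-0.9,"ax":0,"ay":0,"az":0},{"claw":1,"dx":0.8,"dy":-0.68,"dz":0,"ax":0,"ay":0,"az":0},{"claw":1,"dx":0.8,"dy":-0.68,"dz":0,"ax":0,"ay":0,"az":0},{"claw":1,"dx":0.8,"dy":-0.68,"dz":0,"ax":0,"ay":0,"az":0}]' | egrep 'ee_pos|ft'
python3 -m crank '[{"claw":1,"dx":0.8,"dy":-0.68,"dz":0,"ax":0,"ay":0,"az":0},{"claw":1,"dx":0.8,"dy":-0.68,"dz":0,"ax":0,"ay":0,"az":0},{"claw":1,"dx":0.8,"dy":-0.68,"dz":0,"ax":0,"ay":0,"az":0},{"claw":1,"dx":0,"dy":0,"dz":0,"ax":0,"ay":0,"az":0},{"claw":1,"dx":0,"dy":0,"dz":0,"ax":0,"ay":0,"az":0}]' | egrep 'ee_pos|ft'
python3 go.py -.06 -.16 .094
python3 - <<'E'
from wr import *; from m import centers
for n in ("top","side"):
  t=r.camera(n); print([(a,ce.round(1),S(onz(t,*ce,.02)),S(onz(t,*ce,.117))) for a,ce in centers(t)])
E
```

```text
ee_pos: [0.5553, -0.1229, 0.2042]
ft_force: [0.1, 1.1, 0.1]
ee_pos: [0.4767, -0.0712, 0.2047]
ft_force: [-0.6, -0.5, -0.7]
t 24.7333 pos [ 0.4767 -0.0712  0.2047] stand -0.0611 -0.1575 yaw 106.18 z [ 0.001 -0.002 -1.   ] F [-0.6 -0.5 -0.7] w 0.0001
target [ 0.4784 -0.0733  0.094 ] shares [-0.07  0.04  3.69]
[(np.int32(346), array([435.8,  33.1]), array([ 0.4091, -0.8433]), array([ 0.3652, -0.7926])), (np.int32(323), array([412.2,  37.6]), array([ 0.4161, -0.7655]), array([ 0.3717, -0.7207])), (np.int32(333), array([438. ,  55.8]), array([ 0.3341, -0.8209]), array([ 0.2959, -0.7719])), (np.int32(364), array([217.3, 164.9]), array([ 0.2019, -0.0685]), array([ 0.1736, -0.0761])), (np.int32(304), array([216.7, 219.6]), array([ 0.0448, -0.0221]), array([ 0.0283, -0.0332]))]
[(np.int32(255), array([324.7, 195.9]), array([-0.0619, -0.3215]), array([-0.0616, -0.2013])), (np.int32(228), array([291.4, 232.5]), array([ 0.0278, -0.1394]), array([ 0.0188, -0.0382])), (np.int32(138), array([233.8, 245.9]), array([ 0.185 , -0.0658]), array([0.1596, 0.0277]))]
```

Run:
```python
from wr import *
t=r.camera("top");h=cv2.cvtColor(t["color"],cv2.COLOR_RGB2HSV)
for sx in (.03,.06,.09): 
  print([ (sy,t["color"][tuple(np.round(proj(t,np.append(O+sx*xd+sy*yd,.02))).astype(int)[::-1])].tolist()) for sy in (-.29,-.31,-.33,-.35,-.37,-.39)])
m=cv2.inRange(h,(5,100,60),(30,255,255));n,l,s,ce=cv2.connectedComponentsWithStats(m)
for i in range(1,n):
  if s[i,4]>30: print(s[i],ce[i].round(1),S(onz(t,*ce[i],.02)))
```

```text
[(-0.29, [227, 185, 131]), (-0.31, [225, 184, 131]), (-0.33, [220, 211, 197]), (-0.35, [160, 139, 121]), (-0.37, [169, 142, 118]), (-0.39, [223, 213, 200])]
[(-0.29, [227, 184, 133]), (-0.31, [231, 187, 138]), (-0.33, [202, 171, 143]), (-0.35, [237, 208, 144]), (-0.37, [236, 210, 143]), (-0.39, [218, 189, 124])]
[(-0.29, [223, 181, 130]), (-0.31, [231, 188, 133]), (-0.33, [221, 213, 197]), (-0.35, [227, 193, 145]), (-0.37, [219, 186, 129]), (-0.39, [220, 210, 197])]
[394   0  56  26 765] [423.5  11.3] [ 0.4924 -0.8337]
[ 377   22   74   48 1760] [420.   43.4] [ 0.3901 -0.7819]
[230 117  19   5  39] [239.5 119.1] [ 0.3193 -0.1716]
[222 134  30  15 134] [236.1 142.4] [ 0.2518 -0.1415]
[  121   137   207   177 14695] [206.9 226.2] [0.0346 0.0106]
[189 140   9  14  34] [193.2 146. ] [ 0.2801 -0.0151]
[  449   167   111   253 25162] [509.1 289.8] [-0.3987 -0.7625]
[316 170  20  21 291] [325.8 179.9] [ 0.0622 -0.3616]
[  24  193   33  227 4637] [ 39.3 309.9] [-0.0554  0.5463]
[ 73 284  10  21 124] [ 77.1 294.8] [-0.0454  0.4268]
```

Half b lies flipped in the pan at top-image (326,180), stand frame (0.062, −0.362). Now half a.

```bash
python3 -m crank '[{"claw":1,"dx":0,"dy":0,"dz":0.8,"ax":0,"ay":0,"az":0},{"claw":1,"dx":0,"dy":0,"dz":0.8,"ax":0,"ay":0,"az":0},{"claw":1,"dx":0,"dy":0,"dz":0.8,"ax":0,"ay":0,"az":0},{"claw":1,"dx":0,"dy":0,"dz":0.7,"ax":0,"ay":0,"az":0},{"claw":1,"dx":0,"dy":0,"dz":0.5,"ax":0,"ay":0,"az":0},{"claw":1,"dx":0,"dy":0,"dz":0,"ax":0,"ay":0,"az":0}]' | egrep 'ee_pos|ft'
python3 -m crank '[{"claw":1,"dx":-0.15,"dy":0,"dz":0,"ax":0,"ay":0,"az":0},{"claw":1,"dx":-0.15,"dy":0,"dz":0,"ax":0,"ay":0,"az":0},{"claw":1,"dx":-0.15,"dy":0,"dz":0,"ax":0,"ay":0,"az":0},{"claw":1,"dx":-0.15,"dy":0,"dz":0,"ax":0,"ay":0,"az":0},{"claw":1,"dx":-0.15,"dy":0,"dz":0,"ax":0,"ay":0,"az":0},{"claw":1,"dx":-0.15,"dy":0,"dz":0,"ax":0,"ay":0,"az":0},{"claw":1,"dx":-0.15,"dy":0,"dz":0,"ax":0,"ay":0,"az":0},{"claw":1,"dx":-0.15,"dy":0,"dz":0,"ax":0,"ay":0,"az":0}]' | egrep 'ee_pos|ft'
python3 go.py -.06 -.303 .0965
python3 - <<'E'
from wr import *; from m import centers
t=r.camera("side"); print([(a,ce.round(1),S(onz(t,*ce,.117))) for a,ce in centers(t)])
E
```

```text
ee_pos: [0.4759, -0.0718, 0.0929]
ft_force: [-1.1, 1.1, 0.5]
ee_pos: [0.4877, -0.1067, 0.0965]
ft_force: [-1.5, 2.2, 3.0]
t 26.05 pos [ 0.4877 -0.1067  0.0965] stand -0.0603 -0.1946 yaw 106.11 z [ 0.001  0.    -1.   ] F [-1.5  2.2  3. ] w 0.0007
target [ 0.5178 -0.2108  0.0965] shares [-3.61  0.   -0.  ]
[(np.int32(227), array([291.4, 232.6]), array([ 0.0186, -0.0381])), (np.int32(145), array([233.6, 245.6]), array([0.1602, 0.0267]))]
```

```bash
python3 -m crank '[{"claw":1,"dx":0.03,"dy":0,"dz":-0.12,"ax":0,"ay":0,"az":0},{"claw":1,"dx":0,"dy":0,"dz":0,"ax":0,"ay":0,"az":0},{"claw":1,"dx":-0.15,"dy":0,"dz":0,"ax":0,"ay":0,"az":0},{"claw":1,"dx":-0.15,"dy":0,"dz":0,"ax":0,"ay":0,"az":0},{"claw":1,"dx":-0.15,"dy":0,"dz":0,"ax":0,"ay":0,"az":0},{"claw":1,"dx":-0.15,"dy":0,"dz":0,"ax":0,"ay":0,"az":0},{"claw":1,"dx":-0.15,"dy":0,"dz":0,"ax":0,"ay":0,"az":0},{"claw":1,"dx":-0.15,"dy":0,"dz":0,"ax":0,"ay":0,"az":0}]' | egrep 'ee_pos|ft'
python3 -m crank '[{"claw":1,"dx":-0.15,"dy":0,"dz":0,"ax":0,"ay":0,"az":0},{"claw":1,"dx":-0.15,"dy":0,"dz":0,"ax":0,"ay":0,"az":0},{"claw":1,"dx":-0.15,"dy":0,"dz":0,"ax":0,"ay":0,"az":0},{"claw":1,"dx":-0.15,"dy":0,"dz":0,"ax":0,"ay":0,"az":0},{"claw":1,"dx":-0.15,"dy":0,"dz":0,"ax":0,"ay":0,"az":0},{"claw":1,"dx":-0.15,"dy":0,"dz":0,"ax":0,"ay":0,"az":0},{"claw":1,"dx":-0.15,"dy":0,"dz":0,"ax":0,"ay":0,"az":0},{"claw":1,"dx":-0.15,"dy":0,"dz":0,"ax":0,"ay":0,"az":0}]' | egrep 'ee_pos|ft'
python3 go.py -.06 -.303 .0965
python3 - <<'E'
from wr import *
c=wcam();t=r.camera("top");h=cv2.cvtColor(t["color"],cv2.COLOR_RGB2HSV)
m=cv2.inRange(h,(5,190,150),(18,255,255));v,u=np.nonzero(m[190:260,250:350]);print("top",len(u),u.mean()+250 if len(u) else 0,v.mean()+190 if len(v) else 0)
m=cv2.inRange(cv2.cvtColor(c["color"],cv2.COLOR_RGB2HSV),(3,190,80),(18,255,255))[:,200:360];v,u=np.nonzero(m);print("wrist",len(u),u.mean()+200,v.mean())
E
```

```text
ee_pos: [0.4947, -0.132, 0.0997]
ft_force: [-0.7, 0.8, 1.1]
ee_pos: [0.5047, -0.1666, 0.0997]
ft_force: [0.1, -0.4, 0.6]
t 27.4333 pos [ 0.5047 -0.1666  0.0997] stand -0.0605 -0.2569 yaw 106.1 z [ 0. -0. -1.] F [ 0.1 -0.4  0.6] w 0.0
target [ 0.5178 -0.2108  0.0965] shares [-1.54  0.01  0.11]
top 0 0 0
wrist 426 279.19483568075117 329.34272300469485
```

Half a is still ahead of the fingers and centred, so I'll finish the sweep.

```bash
python3 -m crank '[{"claw":1,"dx":-0.15,"dy":0,"dz":0,"ax":0,"ay":0,"az":0},{"claw":1,"dx":-0.15,"dy":0,"dz":0,"ax":0,"ay":0,"az":0},{"claw":1,"dx":-0.15,"dy":0,"dz":0,"ax":0,"ay":0,"az":0},{"claw":1,"dx":-0.15,"dy":0,"dz":0,"ax":0,"ay":0,"az":0},{"claw":1,"dx":-0.15,"dy":0,"dz":0,"ax":0,"ay":0,"az":0},{"claw":1,"dx":-0.15,"dy":0,"dz":0,"ax":0,"ay":0,"az":0},{"claw":1,"dx":-0.15,"dy":0,"dz":0,"ax":0,"ay":0,"az":0},{"claw":1,"dx":-0.15,"dy":0,"dz":0,"ax":0,"ay":0,"az":0}]' | egrep 'ee_pos|ft'
python3 -m crank '[{"claw":1,"dx":-0.15,"dy":0,"dz":0,"ax":0,"ay":0,"az":0},{"claw":1,"dx":-0.15,"dy":0,"dz":0,"ax":0,"ay":0,"az":0},{"claw":1,"dx":-0.1,"dy":0,"dz":0,"ax":0,"ay":0,"az":0},{"claw":1,"dx":0,"dy":0,"dz":0,"ax":0,"ay":0,"az":0},{"claw":1,"dx":0,"dy":0,"dz":0,"ax":0,"ay":0,"az":0},{"claw":1,"dx":0,"dy":0,"dz":0,"ax":0,"ay":0,"az":0}]' | egrep 'ee_pos|ft'
python3 go.py -.06 -.303 .0965
python3 - <<'E'
from wr import *
c=wcam()
m=cv2.inRange(cv2.cvtColor(c["color"],cv2.COLOR_RGB2HSV),(3,190,80),(18,255,255))[:,200:360];v,u=np.nonzero(m);print("wrist",len(u))
E
```

```text
ee_pos: [0.515, -0.201, 0.1002]
ft_force: [-0.6, 2.3, 4.9]
ee_pos: [0.5185, -0.2136, 0.1003]
ft_force: [1.1, -2.7, 5.1]
t 28.7 pos [ 0.5185 -0.2136  0.1003] stand -0.0602 -0.3059 yaw 106.05 z [ 0.002 -0.002 -1.   ] F [ 1.1 -2.7  5.1] w 0.0007
target [ 0.5178 -0.2108  0.0965] shares [0.1  0.   0.13]
wrist 723
```

```bash
python3 -m crank '[{"claw":1,"dx":0,"dy":0,"dz":-0.1,"ax":0,"ay":0,"az":0},{"claw":1,"dx":0,"dy":0,"dz":-0.1,"ax":0,"ay":0,"az":0},{"claw":1,"dx":0,"dy":0,"dz":0,"ax":0,"ay":0,"az":0},{"claw":1,"dx":0,"dy":0,"dz":0,"ax":0,"ay":0,"az":0}]' | egrep 'ee_pos|ft'
python3 - <<'E'
from wr import *
c=wcam();h=cv2.cvtColor(c["color"],cv2.COLOR_RGB2HSV)
def comps(m,lo,z,c):
  n,l,s,ce=cv2.connectedComponentsWithStats(m)
  for i in range(1,n):
    if s[i,4]>lo: print(s[i],ce[i].round(),S(onz(c,*ce[i],z)))
comps(cv2.inRange(h,(3,190,80),(18,255,255)),60,.05,c)
for n in ("top","side"):
  t=r.camera(n);h=cv2.cvtColor(t["color"],cv2.COLOR_RGB2HSV);print(n)
  comps(cv2.inRange(h,(5,150,60),(20,255,255)),40,.05,t)
E
```

```text
ee_pos: [0.5177, -0.2122, 0.1057]
ft_force: [0.4, 0.1, -0.6]
[372 250  15  15 100] [377. 256.] [ 0.028  -0.3392]
[419 251  17  39  81] [431. 270.] [ 0.0785 -0.3533]
top
[394   0  56  26 764] [423.  11.] [ 0.4769 -0.8179]
[ 401   22   49   47 1327] [429.  43.] [ 0.3708 -0.7939]
[377  35  24  19 312] [389.  44.] [ 0.4023 -0.6742]
[ 131  153  148  148 5647] [181. 240.] [0.0148 0.0882]
[  450   168   110   252 25004] [509. 290.] [-0.3952 -0.7485]
[  25  196   30  224 3948] [ 39. 317.] [-0.0767  0.5352]
[207 208  26  25 502] [219. 220.] [ 0.036  -0.0317]
side
[   0   58   45  107 2144] [ 18. 109.] [ 1.2657 -0.7261]
[177  87  48  41 668] [201. 104.] [ 0.4762 -0.8284]
[ 348  107  154   67 4968] [426. 141.] [-0.4262 -0.6532]
[ 234  200  113  137 6364] [293. 284.] [0.0026 0.0805]
[277 215  27  26 423] [290. 229.] [ 0.0289 -0.1217]
[218 230  24  25 349] [230. 243.] [ 0.1887 -0.0486]
```

```bash
python3 -m crank '[{"claw":1,"dx":0,"dy":0,"dz":-0.9,"ax":0,"ay":0,"az":0},{"claw":1,"dx":0,"dy":0,"dz":-0.9,"ax":0,"ay":0,"az":0},{"claw":1,"dx":0,"dy":0,"dz":-0.9,"ax":0,"ay":0,"az":0},{"claw":1,"dx":0,"dy":0,"dz":-0.9,"ax":0,"ay":0,"az":0},{"claw":1,"dx":-0.8,"dy":-0.6,"dz":0,"ax":0,"ay":0,"az":0},{"claw":1,"dx":-0.8,"dy":-0.6,"dz":0,"ax":0,"ay":0,"az":0},{"claw":1,"dx":-0.8,"dy":-0.6,"dz":0,"ax":0,"ay":0,"az":0},{"claw":1,"dx":-0.8,"dy":-0.6,"dz":0,"ax":0,"ay":0,"az":0}]' | egrep 'ee_pos|ft'
python3 -m crank '[{"claw":1,"dx":-0.8,"dy":-0.6,"dz":0,"ax":0,"ay":0,"az":0},{"claw":1,"dx":-0.8,"dy":-0.6,"dz":0,"ax":0,"ay":0,"az":0},{"claw":1,"dx":-0.8,"dy":-0.6,"dz":0,"ax":0,"ay":0,"az":0},{"claw":1,"dx":-0.8,"dy":-0.6,"dz":0,"ax":0,"ay":0,"az":0},{"claw":1,"dx":0,"dy":0,"dz":0,"ax":0,"ay":0,"az":0}]' | egrep 'ee_pos|ft'
python3 - <<'E'
from wr import *
t=r.camera("top");h=cv2.cvtColor(t["color"],cv2.COLOR_RGB2HSV)
cv2.imwrite("pics/t9.png",cv2.cvtColor(t["color"],cv2.COLOR_RGB2BGR))
n,l,s,ce=cv2.connectedComponentsWithStats(cv2.inRange(h,(5,110,60),(30,255,255)))
for i in range(1,n):
    if s[i,4]>30 and 150<ce[i][0]<400: print(s[i],ce[i].round(1),S(onz(t,*ce[i],.02)))
from m import centers
print([S(onz(t,*q,.117)) for a,q in centers(t)])
# board front edge (wood->pan) and pan far rim along stand lines
for sx in (-.09,-.03,.03,.09):
    ys=np.arange(-.27,-.34,-.002);P=[proj(t,np.append(O+sx*xd+y*yd,.102)) for y in ys]
    b=np.array([cv2.getRectSubPix(t["color"],(1,1),tuple(map(float,p)))[0,0] for p in P]).astype(float);k=b[:,0]-b[:,2]
    d=np.diff(np.convolve(k,np.ones(3)/3,'valid'));i=d.argmin();print("front",sx,ys[i+1].round(3),k[[0,-1]])
E
```

```text
ee_pos: [0.4746, -0.3256, 0.2138]
ft_force: [2.1, -0.3, -0.2]
ee_pos: [0.4283, -0.443, 0.2127]
ft_force: [-1.0, -0.2, -0.6]
[326  19   7   9  31] [329.  23.] [ 0.5417 -0.5314]
[  129   142   199   167 19735] [222.1 233.2] [ 0.0019 -0.0263]
[316 171  20  20 138] [325.9 179.9] [ 0.062  -0.3618]
[332 208  22  20 145] [343.5 217.5] [-0.0591 -0.3757]
[array([ 0.3652, -0.7922]), array([ 0.3718, -0.7208]), array([ 0.2958, -0.772 ]), array([ 0.1736, -0.0758]), array([ 0.0254, -0.0382])]
front -0.09 -0.306 [98. 26.]
front -0.03 -0.306 [97. 24.]
front 0.03 -0.306 [94. 96.]
front 0.09 -0.306 [95. 25.]
```

Both halves are in the pan at top-image (326,180) and (344,218). The board's front edge is at −0.306, the whole orange is unmoved, and the arm is clear.

```bash
python3 -c "
from bench import r
print(r.close_job())"
```

```text
the job is handed in; nothing more can be done
None
```

I handed the job in after about 30 of the 64 s, with no verdict returned: by my last images the board's front end is within about 2 mm of the pan's middle line, both orange halves lie in the pan, and the whole orange is untouched on the board.

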